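Fetch the boxed-in bearing for the hub

ROBOT

A 6-joint arm with a two-finger parallel gripper is mounted at the origin on the work surface; the furniture and walls round the work are solid. World frame = base frame: x ahead of the robot, y to its left, z up, the work surface at z = 0. Lengths are in m, angles in degrees, forces in N, time in s.
With the tool pointing down it reaches from about 0.3 to 0.825 m from the base axis. Payload 5.4 kg.
Tool frame: the origin (TCP) lies at the very end of the fingers, on their centre line; the grasp point (between the pads) lies 19 mm behind it; z points along the fingers, y is the line along which they close (so a half turn about z gives the same grasp; the last joint's range is limited). The gripper opens to 92 mm and grips with 3 to 60 N. Pads are 20 mm wide; open, the fingers measure 128 mm over their backs; the gripper's body (75 mm by 189 mm) begins 69 mm behind the grasp point.
Start: joints at [57.691, 9.076, 91.501, -0, 79.423, -12.038], TCP at [0.199, 0.539, 0.215] pointing down, gripper open.
Joint ranges: [-166.64, 166.64], [-54.1, 131.32], [10.49, 154.53], [-73.88, 253.88], [9.74, 151.15], [-171.62, 171.62]. Speed limits (degrees/s): [147.25, 147.25, 180, 180, 180, 180].

INTERFACE

Orientations are given as a 3x3 rotation matrix whose columns are the frame's x, y, z axes.
In Python, from plant import bot gives the robot as it stands. The module is installed in compiled form; this text tells all that it offers.
- The arm moves only by the tool arm_command, never from a script. Its argument "deltas" is a list of rows, each an object of numbers: "x", "y", "z": the shift along the world's x, y, z as a fraction of full scale; "spin": the turn about the world's z as a fraction of full scale. A call has 1 to 5 rows; each row is the pose to reach, as a shift and turn from the pose commanded when the call began, turning the shorter way round; what a row does not reach only later rows make up. Full scale, the value 1, is 0.25 m for a shift and 360 degrees for a turn. A row lasts 1/10 s, in which the tool goes at most 50 mm and 8.59 degrees, less where a joint would pass 70% of its speed; a pose out of reach is approached as far as the arm can. A call with a number of a shift or a turn outside -1 to 1 is refused whole. A call with a gripper value outside its range is refused whole. "claw" is the opening, from 0 (shut) to 1 (fully open), set as the call begins (left out, the last holds). The fingers move at their own pace and stop on an object; "newtons" is the grip in N (left out, the last holds). Time passes only in rows, so rows that repeat a pose let the fingers close. It gives the time, the measured TCP pose, the force, the opening and the grip force at its end, in the units of the state.
- bot.state(): the state, without advancing time (a new reading comes with each control period).
- bot.camera(name): name is "scene" or "top" or "wrist"; returns a dict with "frame" (400x640x3 uint8, red, green, blue), "z_map" (400x640 float32, m along the optical axis (not along the pixel's ray), 0 where there is no reading), "K" (3x3 intrinsics, pixels), "dist_coeffs" ([k1, k2, p1, p2, k3] as OpenCV has them; the pictures are not rectified), "rvec" (rotation vector, rad) and "tvec" (3), from world to camera coordinates, as OpenCV has them. Camera axes: x right, y down, z forward; pixel columns grow to the right and rows downward; lengths in m; the calibration is good to about 2 mm. A picture is of the moment at which its call begins.
- bot.hand_in(): hands the job in; it is judged then, once.
The state is a dict: "time": time; "joint_positions": joint angles; "dq": joint speeds; "tau": joint torques, N m; "tool_pos": TCP position; "ee_rot": TCP orientation; "force": force on the tool from outside, world axes, zero at the start; "torque": the same for the moment, N m; "gripper_width": finger opening in m; "grasp_force": force on a finger pad.
Only numpy, scipy, OpenCV 4.12 (cv2) and the standard library are available. Lean on these libraries where they do the work, as an engineer would, in place of code of your own. Each camera call takes 0.05 s, during which the arm holds its last target. There are 200 camera calls.

TASK

Move the blue carton and the yellow tape measure off the carrier board and stand both on the green mat, so that you can get at the bearing between them; only then lift the bearing out and lay it flat and centred on the raised boss of the hub flange. Leave the two on the mat until the bearing is on the flange, then put each back on the board on the same spot where it first stood, upright and lined up with the board.

Things in the scene. Friction and masses are not known exactly. Their poses are not given: they have to be found in the camera images.
- carton_mid (a point): Blue printed carton, loose, 60 mm (its x) by 85 mm (its y) by 60 mm high, 0.2 to 0.42 kg. The point is its centre, 30 mm above its underside; z up. At the start it stands on one end bay of the carrier board, its 85 mm side along the board's length; which bay varies. Grasp it across the 60 mm.
- tape_mid (a point): Yellow tape measure with dark side faces, loose, standing upright: case 34 mm thick (its x), 70 mm long (its y, from -41 to +29 mm) and 66 mm high, with a small steel hook tab reaching y = +41 mm at its foot. The point lies 33 mm above its underside; z up. At the start it stands on the other end bay of the board, its y along the board's length. Grasp it across the 34 mm.
- bearing_mid (a point): Grey steel ball bearing, loose, lying flat: ring of 62 mm outer diameter, 16 mm thick. The point is its centre, 8 mm above its underside; z is its axis. At the start it lies in the cradle in the middle of the carrier board, with some 5 mm to the carton on one side and to the tape measure on the other. Grasp it across its rim along the board's length, with the fingers in the two cleared bays (the cheeks bar the other direction).
- carrier: Plywood carrier board, fixed, 104 mm (x) by 252 mm (y, its length) by 8 mm thick, origin at the centre of its underside, so things stand on it 8 mm above the origin. In the middle two dark wooden cheeks, 44 mm long along y, stand at x = -49..-35 and +35..+49 mm up to 36 mm above the origin, one on each side of the bearing. The end bays, with grey pads centred at y = +78 and -78 mm, are open on all sides.
- mat: Flat green mat, fixed, 110 mm (x) by 150 mm (y), 3 mm thick, origin at the centre of its underside. The side area: there is room for carton and tape measure side by side along its y, with their long sides along its x.
- flange_top (a point): Grey cast hub flange, fixed: disc 110 mm across, 14 mm thick, its round 64 mm boss (with a bore) rising to 30 mm above the bench. The point is the centre of the boss's top; z up. The vise stands to its left (160 mm high, world y > 0.07), the grinder to its right (eye shield 240 mm high, x 0.41..0.48, y < -0.09): carry over or round it; there is most room with the fingers closing along world x.

How it is judged:
By the outcome, as a careful person would: the job done as asked, in the order asked, and still so for the second after the job is handed in, with the robot touching nothing.
It also fails if it takes over 136 s, if anything falls off the work surface, if the arm or the gripper's body presses on something with over 40 N, if the wrist force passes 120 N, or if a joint passes its speed limit or range.

## Working session

There is one attempt and no reset: what is moved stays moved. The work goes in short steps, Python scripts to look and compute and a tool call to move; the robot and the scene stay as the last step left them, time stands still between calls to the robot, and variables do not carry over. Pictures are saved under pics/ and viewed, at most 14 in all, crops included, and the job is handed in when it is done.

Besides the shell and the picture viewer there is one more tool, called after "Call:" by a JSON object that holds its "fn" and its "kwargs", one argument or row to a line. arm_command: Moves the arm, as the interface text tells. Shift numbers are shares of 0.25 m and turn numbers shares of 360 degrees, none past 1 either way. Its arguments: {"type":"object","properties":{"deltas":{"type":"array"},"claw":{"type":"number"},"newtons":{"type":"number"}},"required":["deltas"]}

```bash
mkdir -p pics
cat > h.py <<'E'
import numpy as np,cv2
from plant import bot
def cam(n):
    c=bot.camera(n); c['R']=cv2.Rodrigues(np.array(c['rvec'],float))[0]; c['t']=np.array(c['tvec'],float).ravel(); c['K']=np.array(c['K'],float);c['d']=np.array(c['dist_coeffs'],float); return c
def world(c):
    h,w=c['z_map'].shape
    u,v=np.meshgrid(np.arange(w),np.arange(h))
    p=cv2.undistortPoints(np.stack([u,v],-1).reshape(-1,1,2).astype(float),c['K'],c['d']).reshape(h,w,2)
    z=c['z_map'][...,None]
    X=np.concatenate([p*z,z],-1)
    return (X-c['t'])@c['R']
def save(c,n): cv2.imwrite('pics/'+n,c['frame'][...,::-1])
E
python3 - <<'E'
from h import *
a=cam('top');b=cam('scene');save(a,'top0.png');save(b,'sc0.png')
s=bot.state();print({k:np.round(v,3).tolist() for k,v in s.items()})
print(-a['R'].T@a['t'],a['K'][0,0]);print(-b['R'].T@b['t'])
E
```

```text
{'time': 0.1, 'joint_positions': [57.691, 9.11, 91.564, -0.001, 79.422, -12.039], 'dq': [0.014, -0.016, -0.07, 0.03, 0.081, 0.071], 'tau': [-0.0, -38.651, -32.296, 0.07, 0.034, -0.0], 'tool_pos': [0.199, 0.539, 0.214], 'ee_rot': [[-0.938, 0.346, -0.001], [0.346, 0.938, -0.001], [0.0, -0.002, -1.0]], 'force': [0.442, 0.934, 0.844], 'torque': [0.028, 0.026, 0.037], 'grasp_force': 0.0, 'gripper_width': 0.092}
[ 0.48073704 -0.11528188  0.90041555] 435.00543842602366
[0.24710477 0.28092667 0.76633262]
```

View pics/top0.png

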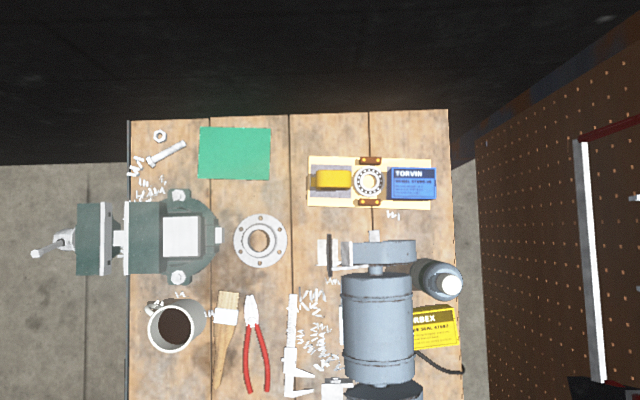

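View pics/sc0.png

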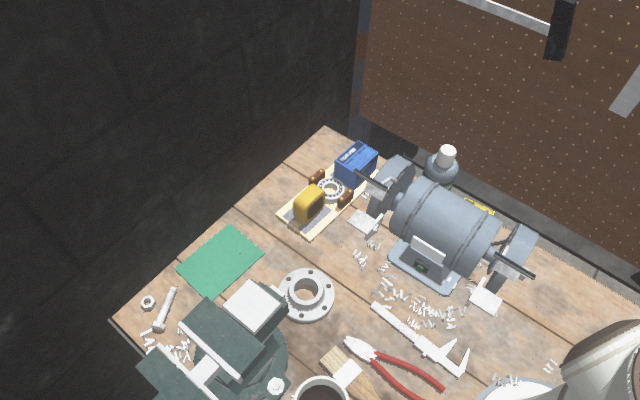

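The top view shows the mat at (234,153), flange at (260,240), tape at (333,179), bearing at (369,180), carton at (411,184) on the board, and the grinder just below the board. The scene view agrees, with a wall behind.

Run:
```python
from h import *
a=cam('top');W=world(a);hsv=cv2.cvtColor(a['frame'],cv2.COLOR_RGB2HSV);Z=W[...,2]
def rect(n,m):
    m=m.astype(np.uint8); k,l,st,_=cv2.connectedComponentsWithStats(m)
    i=1+np.argmax(st[1:,4]); P=W[l==i]
    r=cv2.minAreaRect(P[:,:2].astype(np.float32)*1000)
    print(n,st[i],'z',np.round(np.median(P[:,2]),4),'c',np.round(r[0],1),np.round(r[1],1),round(r[2],1),'mean',np.round(P[:,:2].mean(0)*1000,1))
H,S,V=[hsv[...,i] for i in range(3)]
u,v=np.meshgrid(np.arange(640),np.arange(400))
roi=(u>295)&(u<445)&(v>145)&(v<215)
rect('mat',(H>65)&(H<90)&(S>100)&(v<190))
rect('carton',roi&(Z>.058)&(Z<.08)&(u>380))
rect('tape',roi&(Z>.062)&(Z<.085)&(u<355))
rect('bearing',roi&(Z>.012)&(Z<.03)&(abs(u-369)<22)&(abs(v-181)<14)&(S<50))
rect('board',roi&(Z>.004)&(u>305))
for n,s in(('cheekU',v<168),('cheekD',v>190)): rect(n,roi&(Z>.029)&(Z<.045)&s&(abs(u-369)<20))
rect('boss',(abs(u-260)<35)&(abs(v-240)<35)&(Z>.024)&(Z<.036)&(u>231))
rect('flange',(abs(u-260)<35)&(abs(v-240)<35)&(Z>.008)&(Z<.036)&(u>226))
# nearby obstacles: max heights on grid
ok=(a['z_map']>0)
for x in np.arange(.44,.78,.02):
    print(round(x,2),[int(1000*Z[ok&(abs(W[...,0]-x)<.01)&(abs(W[...,1]-y)<.01)].max(initial=-.1)) for y in np.arange(-.36,.13,.02)])
```

```text
mat [ 198  127   72   52 3538] z 0.0036 c [619.1   1.6] [328.9 151.7] 64.9 mean [651.5  71.1]
carton [ 391  168   45   32 1406] z 0.0685 c [ 570.2 -285.7] [84.5 59.7] 87.9 mean [ 570.1 -285.8]
tape [316 170  36  19 649] z 0.0729 c [ 583.  -133.9] [67.8 34.5] 88.1 mean [ 582.5 -133.6]
bearing [354 168  31  27 536] z 0.0229 c [ 582.1 -206.5] [60.2 53.5] 88.8 mean [ 582.  -206.5]
board [ 307  156  130   54 6321] z 0.0203 c [ 554.3 -205.9] [251.7 157.7] 86.6 mean [ 577.3 -207.6]
cheekU [360 157  22   8 162] z 0.036 c [ 622.8 -209.9] [42.4 14.5] 85.6 mean [ 622.1 -210.1]
cheekD [359 199  22   7 152] z 0.0359 c [ 538.7 -204.5] [41.7 12.3] 88.1 mean [ 538.6 -204.5]
boss [243 225  33  32 420] z 0.0301 c [468.5  18. ] [63.9 61.9] 87.8 mean [468.2  17.7]
flange [ 234  214   54   54 1783] z 0.0127 c [468.3  18. ] [108.8 107.8] 88.4 mean [468.   17.3]
0.44 [554, 4, 3, 3, -100, 177, 188, 199, 200, 196, 199, 191, 244, 124, 3, 3, 14, 16, 33, 32, 32, 16, 85, 153, 154]
0.46 [4, 3, 5, 4, 131, 178, 188, 199, 200, 195, 199, 193, 243, 124, 2, 3, 15, 33, 33, 5, 34, 28, 120, 156, 155]
0.48 [3, 4, 3, 4, 4, 
[... 704 characters left out ...]
, 13, 11, 4, 3, 3, 7, 7, 6, 6, 7, 8, 7]
0.64 [4, 3, 4, 2, 3, 3, 8, 2, 3, 10, 10, 10, 11, 11, 11, 4, 3, 4, 6, 7, 7, 6, 7, 7, 8]
0.66 [5, 2, 3, 3, 3, 3, 4, 4, 3, 2, 4, 2, 3, 3, 4, 4, 4, 3, 8, 6, 7, 7, 6, 7, 7]
0.68 [4, 4, 5, 4, 4, 2, 3, 2, 3, 3, 3, 4, 3, 4, 3, 3, 4, 3, 7, 7, 8, 5, 8, 6, 8]
0.7 [5, 3, 3, 3, 4, 2, 4, 3, 3, 3, 3, 3, 2, 3, 4, 4, 4, 2, 6, 7, 8, 7, 6, 8, 8]
0.72 [3, 2, 4, 4, 5, 4, 3, 3, 3, 4, 3, 3, 3, 4, 3, 5, 3, 4, 4, 3, 3, 4, 3, 3, 4]
0.74 [2, 1, 3, 3, 1, 3, 2, 0, -100, -1, 0, -100, -1, 0, -1, -100, 0, -3, -2, 0, 1, 1, 2, 1, 1]
0.76 [-100, -100, -100, -100, -100, -100, -100, -100, -100, -100, -100, -100, -100, -100, -100, -100, -100, -100, -100, -100, -100, -100, -100, -100, -100]
```

Run:
```python
from h import *
a=cam('top');W=world(a);hsv=cv2.cvtColor(a['frame'],cv2.COLOR_RGB2HSV);Z=W[...,2]
H,S,V=[hsv[...,i] for i in range(3)]
u,v=np.meshgrid(np.arange(640),np.arange(400))
def rr(n,m,p=True):
    m=m.astype(np.uint8);k,l,st,_=cv2.connectedComponentsWithStats(m);i=1+np.argmax(st[1:,4]);P=W[l==i]
    r=cv2.minAreaRect(P[:,:2].astype(np.float32)*1000);print(n,np.round(r[0],1),np.round(r[1],1),round(r[2],1),np.round(P[:,:2].mean(0)*1000,1))
    return P,(l==i)
rr('mat',(H>65)&(H<90)&(S>100)&(v<190)&(v>110)&(u<280)&(Z<.02)&(W[...,0]<.72)&(W[...,1]>-.02))
m=((Z>.0065)&(W[...,0]>.527)&(W[...,0]<.66)&(W[...,1]>-.36)&(W[...,1]<-.06)).astype(np.uint8)
m=cv2.morphologyEx(m,cv2.MORPH_OPEN,np.ones((5,5)))
P,mm=rr('board',m)
# edge fits of board's upper (far x) and lower edge columns
for nm,f in(('far',np.argmax),):
    pts=[]
    for c in range(312,430,2):
        r=np.nonzero(mm[:,c])[0]
        if len(r): pts.append((W[r[0],c,:2],W[r[-1],c,:2]))
    for j in(0,1):
        q=np.array([p[j] for p in pts])*1000
        l=cv2.fitLine(q.astype(np.float32),cv2.DIST_HUBER,0,.1,.01).ravel();print('edge',j,l, 'ang',np.degrees(np.arctan(l[0]/l[1])))
T=P[P[:,2]>.055]
for n,s in(('carton',T[T[:,1]<-.2]),('tape',T[T[:,1]>-.2])):
    s=s[:,:2]-s[:,:2].mean(0);w,vv=np.linalg.eigh(s.T@s);d=vv[:,1];print(n,'axis deg',np.degrees(np.arctan(d[0]/d[1])))
# grinder
for n in('top','scene'):
    c=a if n=='top' else cam('scene');w=world(c);ok=(c['z_map']>0)&(w[...,2]>.1)&(w[...,2]<.3)&(w[...,0]<.54)&(w[...,0]>.35)
    print(n,[(round(y,2),int(1000*np.percentile(w[ok&(abs(w[...,1]-y)<.01)][:,0],99)),int(1000*w[ok&(abs(w[...,1]-y)<.01)][:,2].max())) for y in np.arange(-.4,-.06,.02) if (ok&(abs(w[...,1]-y)<.01)).sum()>5])
b=a['frame'][140:220,180:460,::-1];cv2.imwrite('pics/crop.png',cv2.resize(b,None,fx=2.8,fy=2.8,interpolation=cv2.INTER_CUBIC))
```

```text
mat [652.5  71.7] [147.5 107.5] 86.6 [652.3  71.9]
board [ 581.  -207.7] [251.  101.6] 88.2 [ 577.  -211.3]
edge 0 [ 5.2321568e-02  9.9863029e-01  6.1382751e+02 -2.3631609e+02] ang 2.9991744
edge 1 [ 7.6321773e-02  9.9708325e-01  5.4328076e+02 -2.2999533e+02] ang 4.3771715
carton axis deg 2.5828778197105557
tape axis deg 2.461976554177464
top [(np.float64(-0.4), 537, 299), (np.float64(-0.34), 417, 181), (np.float64(-0.32), 423, 189), (np.float64(-0.3), 422, 188), (np.float64(-0.28), 423, 153), (np.float64(-0.26), 463, 178), (np.float64(-0.24), 463, 192), (np.float64(-0.22), 462, 199), (np.float64(-0.2), 481, 200), (np.float64(-0.18), 463, 207), (np.float64(-0.16), 462, 232), (np.float64(-0.14), 466, 239), (np.float64(-0.12), 478, 244), (np.float64(-0.1), 467, 124)]
scene [(np.float64(-0.4), 537, 299), (np.float64(-0.32), 418, 187), (np.float64(-0.3), 419, 187), (np.float64(-0.28), 411, 150), (np.float64(-0.26), 439, 173), (np.float64(-0.24), 459, 188), (np.float64(-0.22), 459, 196), (np.float64(-0.2), 459, 198), (np.float64(-0.18), 460, 206), (np.float64(-0.16), 455, 230), (np.float64(-0.14), 462, 238), (np.float64(-0.12), 474, 242), (np.float64(-0.1), 467, 122)]
```

View pics/crop.png

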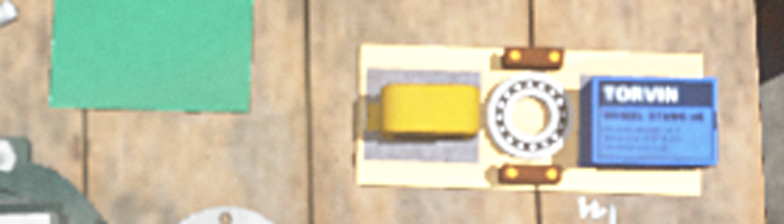

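The crop shows the tape's hook pointing left (world +y), the carton at the right-hand end, and the board tilted by about −3°. I'll move above the board for a close look.

Call:
{"fn": "arm_command", "kwargs": {
  "deltas": [
    {"x": 0.8,"y": -0.4,"z": 0.34,"spin": -0.1},
    {"x": 0.8,"y": -0.4,"z": 0.34,"spin": -0.1},
    {"x": 0.8,"y": -0.4,"z": 0.34,"spin": -0.1},
    {"x": 0.8,"y": -0.4,"z": 0.34,"spin": -0.1},
    {"x": 0.8,"y": -0.4,"z": 0.34,"spin": -0.1}
  ]
}}

```text
time: 0.75
tool_pos: [0.4015, 0.438, 0.3008]
ee_rot: [[-0.551, 0.834, 0.001], [0.834, 0.551, 0.0], [-0.0, 0.001, -1.0]]
force: [0.2, 0.5, -0.9]
gripper_width: 0.092
grasp_force: 0.0
```

Call:
{"fn": "arm_command", "kwargs": {
  "deltas": [
    {"x": 0.6,"y": -0.76,"spin": -0.1},
    {"x": 0.6,"y": -0.76,"spin": -0.1},
    {"x": 0.6,"y": -0.76,"spin": -0.1},
    {"x": 0.6,"y": -0.76,"spin": -0.1},
    {"x": 0.6,"y": -0.76,"spin": -0.1}
  ]
}}

```text
invalid input at $.deltas[0]: expected keys x, y, z, spin
```

Call:
{"fn": "arm_command", "kwargs": {
  "deltas": [
    {"x": 0.6,"y": -0.76,"z": 0,"spin": -0.1},
    {"x": 0.6,"y": -0.76,"z": 0,"spin": -0.1},
    {"x": 0.6,"y": -0.76,"z": 0,"spin": -0.1},
    {"x": 0.6,"y": -0.76,"z": 0,"spin": -0.1},
    {"x": 0.6,"y": -0.76,"z": 0,"spin": -0.1}
  ]
}}

```text
time: 1.25
tool_pos: [0.5505, 0.2471, 0.2995]
ee_rot: [[0.045, 0.999, 0.0], [0.999, -0.045, -0.0], [-0.0, 0.0, -1.0]]
force: [0.8, 0.4, -0.1]
gripper_width: 0.092
grasp_force: 0.0
```

Call:
{"fn": "arm_command", "kwargs": {
  "deltas": [
    {"x": 0.12,"y": -0.96,"z": 0,"spin": 0},
    {"x": 0.12,"y": -0.96,"z": 0,"spin": 0},
    {"x": 0.12,"y": -0.96,"z": 0,"spin": 0},
    {"x": 0.12,"y": -0.96,"z": 0,"spin": 0},
    {"x": 0.12,"y": -0.96,"z": 0,"spin": 0}
  ]
}}

```text
time: 1.75
tool_pos: [0.5791, 0.0068, 0.2995]
ee_rot: [[0.041, 0.999, -0.0], [0.999, -0.041, -0.0], [-0.0, -0.0, -1.0]]
force: [0.1, 0.4, -0.1]
gripper_width: 0.092
grasp_force: 0.0
```

Call:
{"fn": "arm_command", "kwargs": {
  "deltas": [
    {"x": 0,"y": -0.86,"z": 0,"spin": 0},
    {"x": 0,"y": -0.86,"z": 0,"spin": 0},
    {"x": 0,"y": -0.86,"z": 0,"spin": 0},
    {"x": 0,"y": -0.86,"z": 0,"spin": 0},
    {"x": 0,"y": -0.86,"z": 0,"spin": 0}
  ]
}}

```text
time: 2.25
tool_pos: [0.5783, -0.2102, 0.2989]
ee_rot: [[0.044, 0.999, -0.001], [0.999, -0.044, -0.001], [-0.001, -0.001, -1.0]]
force: [-0.0, 0.0, -0.5]
gripper_width: 0.0915
grasp_force: 0.0
```

Run:
```python
from h import *
a=cam('wrist');save(a,'w1.png');s=bot.state();print(s['tool_pos'],np.degrees(np.arctan2(s['ee_rot'][1][1],s['ee_rot'][0][1])))
print(-a['R'].T@a['t'],a['R'][2],a['z_map'][200,320])
```

```text
[ 0.57845033 -0.21028286  0.29884437] -2.5566412389190685
[ 0.58271153 -0.1309293   0.46720893] [-0.01313982 -0.28175276 -0.95939706] 0.41846752
```

View pics/w1.png

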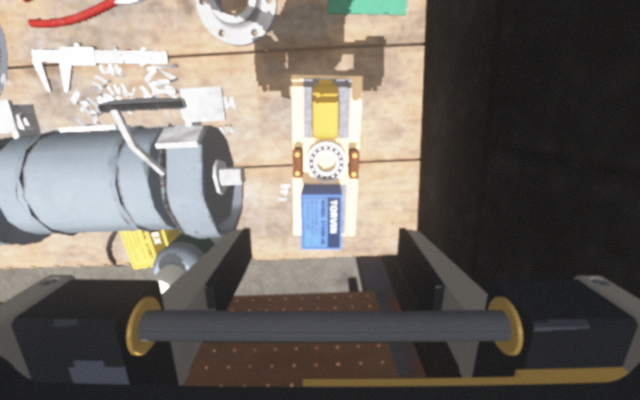

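The wrist view shows the tape at (325,110), bearing at (327,160), cheeks at x 297 and 354, and the carton at (322,220). I'll measure them here.

```bash
cat >> h.py <<'E'
def measure(a,ylo=-.36,yhi=-.06,xlo=.51,xhi=.66):
    W=world(a);Z=W[...,2];hsv=cv2.cvtColor(a['frame'],cv2.COLOR_RGB2HSV);H,S,V=[hsv[...,i].astype(int) for i in range(3)]
    roi=(a['z_map']>0)&(W[...,1]>ylo)&(W[...,1]<yhi)&(W[...,0]>xlo)&(W[...,0]<xhi)
    def r(n,m):
        k,l,st,_=cv2.connectedComponentsWithStats(m.astype(np.uint8))
        if k<2: print(n,'none');return
        i=1+np.argmax(st[1:,4]);P=W[l==i]
        q=cv2.minAreaRect(P[:,:2].astype(np.float32)*1000)
        s=P[:,:2]-P[:,:2].mean(0);d=np.linalg.eigh(s.T@s)[1][:,1]
        print(n,st[i,4],'z%.4f'%np.median(P[:,2]),'c',np.round(q[0],1),np.round(q[1],1),round(q[2],1),'mean',np.round(P[:,:2].mean(0)*1000,1),'axis(from y, + to x) %.1f'%np.degrees(np.arctan(d[0]/d[1])))
    r('carton',roi&(H>100)&(H<125)&(S>80)&(Z>.055)&(Z<.09))
    r('tape',roi&(H>15)&(H<35)&(S>120)&(Z>.06)&(Z<.09))
    r('bearing',roi&(Z>.017)&(Z<.032)&(S<60)&(abs(W[...,1]+.207)<.036)&(abs(W[...,0]-.581)<.034))
    c=roi&(Z>.029)&(Z<.045)&(abs(W[...,1]+.207)<.03)
    r('cheek+',c&(W[...,0]>.6));r('cheek-',c&(W[...,0]<.56))
    m=roi&(Z>.0055)&(S<140)&(W[...,0]>.525)
    r('board',cv2.morphologyEx((roi&(Z>.0055)).astype(np.uint8),cv2.MORPH_OPEN,np.ones((7,7))))
E
python3 - <<'E'
from h import *
measure(cam('wrist'));print();measure(cam('top'))
E
```

```text
carton 1777 z0.0667 c [ 571.7 -286.2] [84.1 56.6] 86.4 mean [ 567.5 -285.4] axis(from y, + to x) -0.4
tape 1122 z0.0714 c [ 583.6 -133.6] [67.2 31.4] 87.6 mean [ 583.2 -131.3] axis(from y, + to x) 3.2
bearing 1013 z0.0212 c [ 582.3 -207.6] [60.4 61.5] 43.0 mean [ 582.3 -207.1] axis(from y, + to x) -39.8
cheek+ 279 z0.0342 c [ 623.2 -210.7] [43.9 13.8] 86.1 mean [ 623.  -209.9] axis(from y, + to x) 3.6
cheek- 290 z0.0341 c [ 539.7 -205.3] [43.5 13.6] 86.0 mean [ 539.9 -204.7] axis(from y, + to x) 3.8
board 58694 z0.4034 c [ 584.5 -201. ] [ 47.4 150.6] 88.0 mean [ 583.7 -190.1] axis(from y, + to x) -88.0

carton 118 z0.0686 c [ 565.6 -322.1] [10.9 50.2] 87.2 mean [ 568.3 -323.3] axis(from y, + to x) 89.2
tape 212 z0.0726 c [ 581.9 -149.1] [37.1 31.2] 89.4 mean [ 578.2 -152.2] axis(from y, + to x) -36.7
bearing 446 z0.0231 c [ 582.2 -201.6] [50.5 61.2] 87.7 mean [ 583.5 -201.2] axis(from y, + to x) -69.5
cheek+ 148 z0.0359 c [ 622.8 -207.8] [38.3 14.6] 86.8 mean [ 622.3 -208.3] axis(from y, + to x) 3.3
cheek- 111 z0.0358 c [ 538.9 -198.6] [30.2 12.3] 88.2 mean [ 538.8 -198.7] axis(from y, + to x) 2.3
board 37938 z0.6504 c [ 575.3 -206.9] [130.4 243.3] 0.0 mean [ 562.  -194.9] axis(from y, + to x) 7.2
```

Call:
{"fn": "arm_command", "kwargs": {
  "deltas": [
    {"x": -0.03,"y": -0.305,"z": -0.1,"spin": -0.003},
    {"x": -0.03,"y": -0.305,"z": -0.3,"spin": -0.003},
    {"x": -0.03,"y": -0.305,"z": -0.48,"spin": -0.003},
    {"x": -0.03,"y": -0.305,"z": -0.64,"spin": -0.003},
    {"x": -0.03,"y": -0.305,"z": -0.76,"spin": -0.003}
  ]
}}

```text
time: 2.9
tool_pos: [0.5703, -0.2782, 0.1052]
ee_rot: [[0.056, 0.998, -0.004], [0.998, -0.056, 0.004], [0.004, -0.005, -1.0]]
force: [-0.5, -0.0, -1.2]
gripper_width: 0.0917
grasp_force: 0.0
```

Call:
{"fn": "arm_command", "kwargs": {
  "deltas": [
    {"x": 0,"y": 0,"z": -0.1,"spin": 0},
    {"x": 0,"y": 0,"z": -0.2,"spin": 0},
    {"x": 0,"y": 0,"z": -0.28,"spin": 0},
    {"x": 0,"y": 0,"z": -0.34,"spin": 0},
    {"x": 0,"y": 0,"z": -0.34,"spin": 0}
  ]
}}

```text
time: 3.4
tool_pos: [0.5708, -0.2791, 0.0224]
ee_rot: [[0.057, 0.998, -0.003], [0.998, -0.057, 0.003], [0.003, -0.004, -1.0]]
force: [0.3, -0.9, 0.2]
gripper_width: 0.0918
grasp_force: 0.0
```

Run:
```python
from h import *
a=cam('wrist');save(a,'w2.png');s=bot.state();print(s['tool_pos'],s['force'],np.degrees(np.arctan2(s['ee_rot'][1][1],s['ee_rot'][0][1])))
```

```text
[ 0.57167068 -0.28021635  0.02405153] [0.50932417 0.31740262 0.80662278] -3.2638625772680263
```

View pics/w2.png

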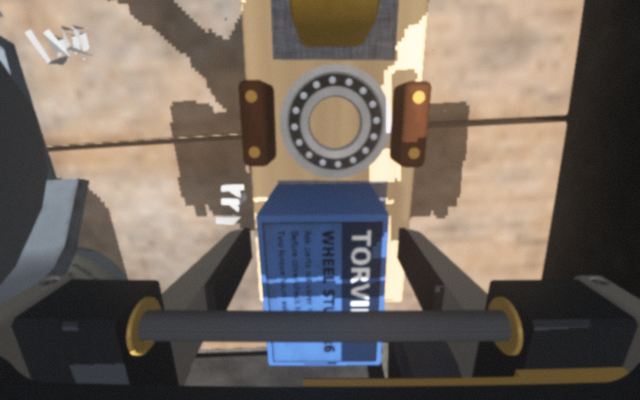

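The carton sits between the fingers at x 260–388, well centred, so I'll grip and lift it.

Call:
{"fn": "arm_command", "kwargs": {
  "deltas": [
    {"x": 0,"y": 0,"z": 0,"spin": 0},
    {"x": 0,"y": 0,"z": 0,"spin": 0},
    {"x": 0,"y": 0,"z": 0,"spin": 0},
    {"x": 0,"y": 0,"z": 0,"spin": 0},
    {"x": 0,"y": 0,"z": 0,"spin": 0}
  ],
  "claw": 0,
  "newtons": 30
}}

```text
time: 3.95
tool_pos: [0.5718, -0.2821, 0.0252]
ee_rot: [[0.059, 0.998, 0.0], [0.998, -0.059, -0.0], [-0.0, 0.0, -1.0]]
force: [-1.2, 0.7, 2.8]
gripper_width: 0.0599
grasp_force: 30.0
```

Call:
{"fn": "arm_command", "kwargs": {
  "deltas": [
    {"x": 0,"y": 0,"z": 0,"spin": 0},
    {"x": 0,"y": 0,"z": 0,"spin": 0},
    {"x": 0,"y": 0,"z": 0,"spin": 0},
    {"x": 0,"y": 0,"z": 0,"spin": 0},
    {"x": 0,"y": 0,"z": 0,"spin": 0}
  ]
}}

```text
time: 4.45
tool_pos: [0.5718, -0.2821, 0.0252]
ee_rot: [[0.058, 0.998, -0.0], [0.998, -0.058, -0.0], [-0.0, -0.0, -1.0]]
force: [-2.5, 0.7, 5.6]
gripper_width: 0.06
grasp_force: 30.0
```

Run:
```python
from h import *
s=bot.state();print(s['tool_pos'],s['gripper_width'],s['grasp_force'],np.degrees(np.arctan2(s['ee_rot'][1][1],s['ee_rot'][0][1])),s['joint_positions'])
a=cam('wrist');measure(a)
```

```text
[ 0.57175311 -0.28213639  0.02522895] 0.06000615286035671 29.994438886642456 -3.3495859572055604 [-3.70945185e+01  2.95878787e+01  8.84476154e+01 -2.04202050e-02
  6.19543859e+01 -3.37353334e+01]
carton 11884 z0.0666 c [ 572.1 -272.2] [56.1 62.2] 86.4 mean [ 570.1 -268.3] axis(from y, + to x) 36.0
tape 1579 z0.0646 c [ 581.8 -165.6] [ 6.1 32.9] 86.3 mean [ 581.6 -165.5] axis(from y, + to x) -87.1
bearing 7639 z0.0212 c [ 581.7 -207.3] [61.5 61.9] 38.0 mean [ 581.7 -206. ] axis(from y, + to x) -17.4
cheek+ 2297 z0.0340 c [ 622.6 -210.1] [43.8 14.9] 86.2 mean [ 621.7 -209.1] axis(from y, + to x) 3.4
cheek- 2317 z0.0340 c [ 539.  -204.9] [44.5 14.5] 86.7 mean [ 539.8 -204.1] axis(from y, + to x) 3.3
board 90907 z0.1236 c [ 581.8 -249.1] [141.2 163.6] 20.2 mean [ 581.2 -254.3] axis(from y, + to x) -85.7
```

Call:
{"fn": "arm_command", "kwargs": {
  "deltas": [
    {"x": 0,"y": 0,"z": 0.05,"spin": 0},
    {"x": 0,"y": 0,"z": 0.15,"spin": 0},
    {"x": 0,"y": 0,"z": 0.28,"spin": 0},
    {"x": 0,"y": 0,"z": 0.4,"spin": 0},
    {"x": 0,"y": 0,"z": 0.48,"spin": 0}
  ]
}}

```text
time: 5.0
tool_pos: [0.5725, -0.2822, 0.1472]
ee_rot: [[0.058, 0.998, 0.002], [0.998, -0.058, -0.001], [-0.001, 0.003, -1.0]]
force: [-0.1, 0.2, -2.2]
gripper_width: 0.0601
grasp_force: 30.0
```

Call:
{"fn": "arm_command", "kwargs": {
  "deltas": [
    {"x": 0.04,"y": 0.1,"z": 0,"spin": 0.01},
    {"x": 0.08,"y": 0.25,"z": 0,"spin": 0.02},
    {"x": 0.12,"y": 0.44,"z": 0,"spin": 0.03},
    {"x": 0.16,"y": 0.62,"z": 0,"spin": 0.04},
    {"x": 0.2,"y": 0.8,"z": 0,"spin": 0.05}
  ]
}}

```text
time: 5.5
tool_pos: [0.6216, -0.0799, 0.1444]
ee_rot: [[-0.255, 0.967, -0.0], [0.967, 0.255, 0.001], [0.001, -0.0, -1.0]]
force: [1.1, 0.8, -2.6]
gripper_width: 0.0595
grasp_force: 30.0
```

Call:
{"fn": "arm_command", "kwargs": {
  "deltas": [
    {"x": 0.022,"y": 0.18,"z": 0,"spin": 0.02},
    {"x": 0.044,"y": 0.36,"z": 0,"spin": 0.04},
    {"x": 0.07,"y": 0.53,"z": 0,"spin": 0.06},
    {"x": 0.09,"y": 0.67,"z": 0,"spin": 0.08},
    {"x": 0.112,"y": 0.756,"z": 0,"spin": 0.1}
  ]
}}

```text
time: 6.0
tool_pos: [0.6491, 0.1104, 0.1442]
ee_rot: [[-0.778, 0.628, -0.001], [0.628, 0.778, 0.001], [0.001, 0.0, -1.0]]
force: [0.4, 0.3, -3.3]
gripper_width: 0.06
grasp_force: 30.0
```

Call:
{"fn": "arm_command", "kwargs": {
  "deltas": [
    {"x": 0,"y": 0,"z": 0,"spin": 0.02},
    {"x": 0,"y": 0,"z": 0,"spin": 0.04},
    {"x": 0,"y": 0,"z": 0,"spin": 0.06},
    {"x": 0,"y": 0,"z": 0,"spin": 0.08},
    {"x": 0,"y": 0,"z": 0,"spin": 0.1}
  ]
}}

```text
time: 6.5
tool_pos: [0.6493, 0.1073, 0.1442]
ee_rot: [[-0.999, 0.053, -0.001], [0.053, 0.999, 0.0], [0.001, 0.0, -1.0]]
force: [1.3, 0.4, -2.8]
gripper_width: 0.0595
grasp_force: 30.0
```

Call:
{"fn": "arm_command", "kwargs": {
  "deltas": [
    {"x": 0,"y": 0,"z": -0.14,"spin": 0},
    {"x": 0,"y": 0,"z": -0.27,"spin": 0},
    {"x": 0,"y": 0,"z": -0.35,"spin": 0},
    {"x": 0,"y": 0,"z": -0.4,"spin": 0},
    {"x": 0,"y": 0,"z": -0.4,"spin": 0}
  ]
}}

```text
time: 7.0
tool_pos: [0.648, 0.1072, 0.0423]
ee_rot: [[-0.998, 0.059, -0.004], [0.059, 0.998, 0.0], [0.004, -0.0, -1.0]]
force: [-0.4, -0.4, -2.9]
gripper_width: 0.0597
grasp_force: 30.0
```

Run:
```python
from h import *
a=cam('wrist');save(a,'w3.png');s=bot.state();print(s['tool_pos'],s['force'],s['gripper_width'],np.degrees(np.arctan2(s['ee_rot'][1][1],s['ee_rot'][0][1])))
```

```text
[0.64932671 0.10717048 0.04420727] [-0.07966937 -0.15114406 -2.09546579] 0.05996357356516318 86.64505111156755
```

View pics/w3.png

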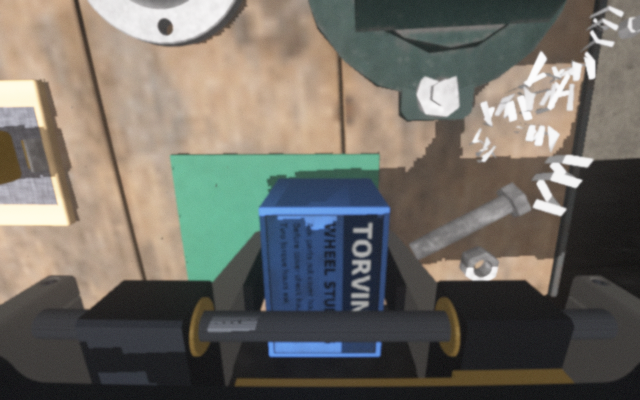

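The carton hangs over the mat's right part (mat edge x 172–380), with a bolt tip at (415,245). I'll shift it 8 mm towards the middle and set it down.

Call:
{"fn": "arm_command", "kwargs": {
  "deltas": [
    {"x": 0,"y": -0.03,"z": 0,"spin": 0},
    {"x": 0,"y": -0.032,"z": -0.03,"spin": 0},
    {"x": 0,"y": -0.032,"z": -0.06,"spin": 0},
    {"x": 0,"y": -0.032,"z": -0.08,"spin": 0},
    {"x": 0,"y": -0.032,"z": -0.092,"spin": 0}
  ]
}}

```text
time: 7.55
tool_pos: [0.6491, 0.0992, 0.0206]
ee_rot: [[-0.998, 0.058, -0.001], [0.058, 0.998, 0.0], [0.001, 0.0, -1.0]]
force: [-0.1, -0.7, -3.8]
gripper_width: 0.0598
grasp_force: 30.0
```

Call:
{"fn": "arm_command", "kwargs": {
  "deltas": [
    {"x": 0,"y": 0,"z": 0,"spin": 0},
    {"x": 0,"y": 0,"z": 0,"spin": 0},
    {"x": 0,"y": 0,"z": 0,"spin": 0}
  ]
}}

```text
time: 7.85
tool_pos: [0.65, 0.0992, 0.0219]
ee_rot: [[-0.998, 0.058, 0.001], [0.058, 0.998, -0.0], [-0.001, 0.0, -1.0]]
force: [-0.1, 0.3, -3.0]
gripper_width: 0.0596
grasp_force: 30.0
```

Call:
{"fn": "arm_command", "kwargs": {
  "deltas": [
    {"x": 0,"y": 0,"z": -0.006,"spin": 0},
    {"x": 0,"y": 0,"z": -0.006,"spin": 0},
    {"x": 0,"y": 0,"z": -0.006,"spin": 0}
  ]
}}

```text
time: 8.15
tool_pos: [0.6498, 0.0991, 0.0202]
ee_rot: [[-0.998, 0.058, 0.0], [0.058, 0.998, -0.0], [-0.0, -0.0, -1.0]]
force: [0.2, -0.0, -2.7]
gripper_width: 0.0598
grasp_force: 30.0
```

Call:
{"fn": "arm_command", "kwargs": {
  "deltas": [
    {"x": 0,"y": 0,"z": 0,"spin": 0},
    {"x": 0,"y": 0,"z": 0,"spin": 0},
    {"x": 0,"y": 0,"z": 0,"spin": 0},
    {"x": 0,"y": 0,"z": 0,"spin": 0}
  ],
  "claw": 0.78
}}

```text
time: 8.55
tool_pos: [0.65, 0.0991, 0.0204]
ee_rot: [[-0.998, 0.059, 0.001], [0.059, 0.998, 0.0], [-0.001, 0.0, -1.0]]
force: [-0.7, 0.2, -0.0]
gripper_width: 0.0717
grasp_force: 0.0
```

Call:
{"fn": "arm_command", "kwargs": {
  "deltas": [
    {"x": 0,"y": 0,"z": 0.06,"spin": 0},
    {"x": 0,"y": 0,"z": 0.18,"spin": 0},
    {"x": 0,"y": 0,"z": 0.34,"spin": 0},
    {"x": 0,"y": 0,"z": 0.52,"spin": 0},
    {"x": 0,"y": 0,"z": 0.52,"spin": 0}
  ]
}}

```text
time: 9.05
tool_pos: [0.6548, 0.0991, 0.1602]
ee_rot: [[-0.998, 0.058, 0.016], [0.058, 0.998, -0.0], [-0.016, 0.0, -1.0]]
force: [1.0, -0.6, 1.2]
gripper_width: 0.0715
grasp_force: 0.0
```

Call:
{"fn": "arm_command", "kwargs": {
  "deltas": [
    {"x": -0.02,"y": -0.09,"z": 0,"spin": -0.02},
    {"x": -0.04,"y": -0.18,"z": 0,"spin": -0.04},
    {"x": -0.06,"y": -0.27,"z": 0,"spin": -0.06},
    {"x": -0.08,"y": -0.36,"z": 0,"spin": -0.08},
    {"x": -0.1,"y": -0.46,"z": 0,"spin": -0.1}
  ]
}}

```text
time: 9.55
tool_pos: [0.6244, -0.0165, 0.1507]
ee_rot: [[-0.77, 0.638, 0.0], [0.638, 0.77, -0.0], [-0.0, 0.0, -1.0]]
force: [0.7, -1.0, 0.4]
gripper_width: 0.0717
grasp_force: 0.0
```

Call:
{"fn": "arm_command", "kwargs": {
  "deltas": [
    {"x": -0.02,"y": -0.1,"z": 0,"spin": -0.02},
    {"x": -0.04,"y": -0.2,"z": 0,"spin": -0.04},
    {"x": -0.06,"y": -0.3,"z": 0,"spin": -0.06},
    {"x": -0.08,"y": -0.4,"z": 0,"spin": -0.08},
    {"x": -0.1,"y": -0.471,"z": 0,"spin": -0.1}
  ]
}}

```text
time: 10.05
tool_pos: [0.5994, -0.1352, 0.1507]
ee_rot: [[-0.247, 0.969, 0.001], [0.969, 0.247, -0.001], [-0.001, 0.0, -1.0]]
force: [0.2, 0.4, 0.7]
gripper_width: 0.0719
grasp_force: 0.0
```

Call:
{"fn": "arm_command", "kwargs": {
  "deltas": [
    {"x": -0.02,"y": 0,"z": 0,"spin": -0.02},
    {"x": -0.04,"y": 0,"z": 0,"spin": -0.04},
    {"x": -0.062,"y": 0,"z": 0,"spin": -0.05},
    {"x": -0.062,"y": 0,"z": 0,"spin": -0.05},
    {"x": -0.062,"y": 0,"z": 0,"spin": -0.05}
  ]
}}

```text
time: 10.55
tool_pos: [0.5844, -0.1337, 0.1505]
ee_rot: [[0.057, 0.998, 0.001], [0.998, -0.057, -0.0], [-0.0, 0.001, -1.0]]
force: [-0.5, 0.3, 0.1]
gripper_width: 0.0718
grasp_force: 0.0
```

Run:
```python
from h import *
a=cam('wrist');s=bot.state();print(s['tool_pos'],s['force'],s['gripper_width'],np.degrees(np.arctan2(s['ee_rot'][1][1],s['ee_rot'][0][1])))
measure(a);b=cam('scene');save(b,'sc1.png');measure(b,0,.2,.55,.75)
```

```text
[ 0.58442855 -0.13364375  0.15041208] [-0.84856499  0.87852307 -0.01476956] 0.07146089265412726 -3.271326591291456
carton none
tape 2586 z0.0715 c [ 583.1 -132.4] [65.9 32.3] 87.4 mean [ 583.6 -129.1] axis(from y, + to x) 2.7
bearing 1573 z0.0212 c [ 582.1 -211.2] [61.4 55.4] 1.6 mean [ 582.  -210.4] axis(from y, + to x) 89.9
cheek+ 495 z0.0341 c [ 623.1 -210. ] [43.7 14.2] 86.9 mean [ 622.8 -208.4] axis(from y, + to x) 3.3
cheek- 496 z0.0341 c [ 539.2 -204.7] [43.7 14.1] 86.7 mean [ 539.7 -203.5] axis(from y, + to x) 3.4
board 65714 z0.2545 c [ 580.1 -187.4] [209.1 150.1] 86.5 mean [ 584.6 -120.9] axis(from y, + to x) -89.6
carton 1157 z0.0618 c [652.7  99.6] [61.2 87.1] 85.6 mean [650.8  98.5] axis(from y, + to x) -88.4
tape none
bearing none
cheek+ none
cheek- none
board 1801 z0.0611 c [652.7  99.9] [61.8 87.5] 86.8 mean [642.6 103.5] axis(from y, + to x) 89.7
```

View pics/sc1.png

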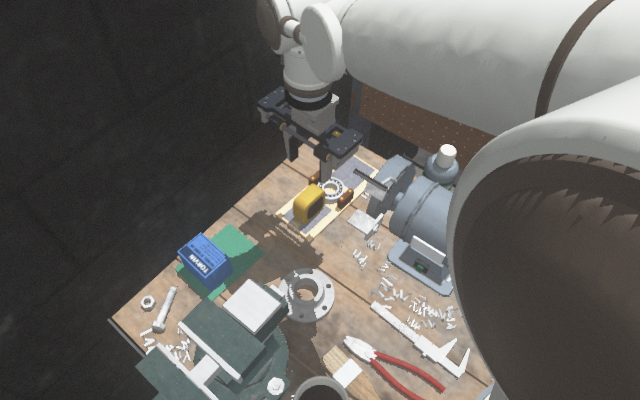

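The carton at (207,260) stands upright on the mat, and the gripper is above the tape. I'll grasp the tape.

Call:
{"fn": "arm_command", "kwargs": {
  "deltas": [
    {"x": 0,"y": 0,"z": -0.15,"spin": 0},
    {"x": 0,"y": 0,"z": -0.3,"spin": 0},
    {"x": 0,"y": 0,"z": -0.4,"spin": 0},
    {"x": 0,"y": 0,"z": -0.46,"spin": 0},
    {"x": 0,"y": 0,"z": -0.48,"spin": 0}
  ]
}}

```text
time: 11.15
tool_pos: [0.5834, -0.1332, 0.0285]
ee_rot: [[0.058, 0.998, -0.002], [0.998, -0.058, 0.001], [0.001, -0.002, -1.0]]
force: [-0.9, -0.3, -0.4]
gripper_width: 0.0718
grasp_force: 0.0
```

Call:
{"fn": "arm_command", "kwargs": {
  "deltas": [
    {"x": 0,"y": 0,"z": 0,"spin": 0},
    {"x": 0,"y": 0,"z": 0,"spin": 0},
    {"x": 0,"y": 0,"z": 0,"spin": 0}
  ]
}}

```text
time: 11.45
tool_pos: [0.5855, -0.1342, 0.0318]
ee_rot: [[0.058, 0.998, 0.003], [0.998, -0.058, -0.001], [-0.001, 0.003, -1.0]]
force: [0.6, 0.4, 0.3]
gripper_width: 0.0717
grasp_force: 0.0
```

Call:
{"fn": "arm_command", "kwargs": {
  "deltas": [
    {"x": 0,"y": 0,"z": 0,"spin": 0},
    {"x": 0,"y": 0,"z": 0,"spin": 0},
    {"x": 0,"y": 0,"z": 0,"spin": 0},
    {"x": 0,"y": 0,"z": 0,"spin": 0},
    {"x": 0,"y": 0,"z": 0,"spin": 0}
  ],
  "claw": 0,
  "newtons": 30
}}

```text
time: 11.95
tool_pos: [0.5839, -0.1336, 0.03]
ee_rot: [[0.058, 0.998, -0.001], [0.998, -0.058, 0.0], [0.0, -0.001, -1.0]]
force: [0.5, 0.2, -0.8]
gripper_width: 0.0338
grasp_force: 21.0
```

Call:
{"fn": "arm_command", "kwargs": {
  "deltas": [
    {"x": 0,"y": 0,"z": 0,"spin": 0},
    {"x": 0,"y": 0,"z": 0,"spin": 0},
    {"x": 0,"y": 0,"z": 0,"spin": 0},
    {"x": 0,"y": 0,"z": 0,"spin": 0},
    {"x": 0,"y": 0,"z": 0,"spin": 0}
  ]
}}

```text
time: 12.45
tool_pos: [0.584, -0.1336, 0.0301]
ee_rot: [[0.058, 0.998, -0.001], [0.998, -0.058, 0.0], [0.0, -0.001, -1.0]]
force: [-3.9, 0.9, 1.9]
gripper_width: 0.0338
grasp_force: 29.9
```

Call:
{"fn": "arm_command", "kwargs": {
  "deltas": [
    {"x": 0,"y": 0,"z": 0.05,"spin": 0},
    {"x": 0,"y": 0,"z": 0.15,"spin": 0},
    {"x": 0,"y": 0,"z": 0.28,"spin": 0},
    {"x": 0,"y": 0,"z": 0.4,"spin": 0},
    {"x": 0,"y": 0,"z": 0.48,"spin": 0}
  ]
}}

```text
time: 12.95
tool_pos: [0.5854, -0.1339, 0.1531]
ee_rot: [[0.058, 0.998, 0.004], [0.998, -0.058, -0.001], [-0.001, 0.004, -1.0]]
force: [0.1, -0.1, -2.9]
gripper_width: 0.0338
grasp_force: 29.9
```

Call:
{"fn": "arm_command", "kwargs": {
  "deltas": [
    {"x": 0.05,"y": 0.05,"z": 0,"spin": 0.01},
    {"x": 0.1,"y": 0.12,"z": 0,"spin": 0.025},
    {"x": 0.12,"y": 0.18,"z": 0,"spin": 0.045},
    {"x": 0.12,"y": 0.24,"z": 0,"spin": 0.065},
    {"x": 0.12,"y": 0.3,"z": 0,"spin": 0.08}
  ]
}}

```text
time: 13.45
tool_pos: [0.6144, -0.0579, 0.1502]
ee_rot: [[-0.434, 0.901, 0.0], [0.901, 0.434, 0.0], [-0.0, 0.0, -1.0]]
force: [-0.2, -0.4, -3.6]
gripper_width: 0.0338
grasp_force: 29.9
```

Call:
{"fn": "arm_command", "kwargs": {
  "deltas": [
    {"x": 0.033,"y": 0.06,"z": 0,"spin": 0.02},
    {"x": 0.066,"y": 0.12,"z": 0,"spin": 0.04},
    {"x": 0.1,"y": 0.19,"z": 0,"spin": 0.06},
    {"x": 0.13,"y": 0.25,"z": 0,"spin": 0.08},
    {"x": 0.164,"y": 0.314,"z": 0,"spin": 0.1}
  ]
}}

```text
time: 13.95
tool_pos: [0.6554, 0.0206, 0.1502]
ee_rot: [[-0.881, 0.473, 0.0], [0.473, 0.881, 0.0], [-0.0, 0.0, -1.0]]
force: [0.1, 0.5, -4.2]
gripper_width: 0.0341
grasp_force: 29.9
```

Call:
{"fn": "arm_command", "kwargs": {
  "deltas": [
    {"x": 0,"y": 0,"z": 0,"spin": 0.02},
    {"x": 0,"y": 0,"z": 0,"spin": 0.04},
    {"x": 0,"y": 0,"z": 0,"spin": 0.06},
    {"x": 0,"y": 0,"z": 0,"spin": 0.07},
    {"x": 0,"y": 0,"z": 0,"spin": 0.07}
  ]
}}

```text
time: 14.45
tool_pos: [0.6552, 0.02, 0.1501]
ee_rot: [[-0.998, 0.058, 0.0], [0.058, 0.998, 0.0], [-0.0, 0.0, -1.0]]
force: [0.1, 0.3, -4.1]
gripper_width: 0.0337
grasp_force: 29.9
```

Call:
{"fn": "arm_command", "kwargs": {
  "deltas": [
    {"x": 0,"y": 0,"z": -0.12,"spin": 0},
    {"x": 0,"y": 0,"z": -0.24,"spin": 0},
    {"x": 0,"y": 0,"z": -0.34,"spin": 0},
    {"x": 0,"y": 0,"z": -0.4,"spin": 0},
    {"x": 0,"y": 0,"z": -0.42,"spin": 0}
  ]
}}

```text
time: 14.95
tool_pos: [0.6539, 0.0201, 0.0431]
ee_rot: [[-0.998, 0.059, -0.003], [0.059, 0.998, 0.001], [0.003, 0.0, -1.0]]
force: [-1.7, -0.2, -3.1]
gripper_width: 0.0333
grasp_force: 29.9
```

Run:
```python
from h import *
a=cam('wrist');save(a,'w4.png');s=bot.state();print(s['tool_pos'],s['force'],s['gripper_width'],np.degrees(np.arctan2(s['ee_rot'][1][1],s['ee_rot'][0][1])))
```

```text
[0.65441421 0.01998974 0.04363199] [-0.67483433  0.05614097 -4.17799356] 0.0340142072065785 86.60180173118515
```

View pics/w4.png

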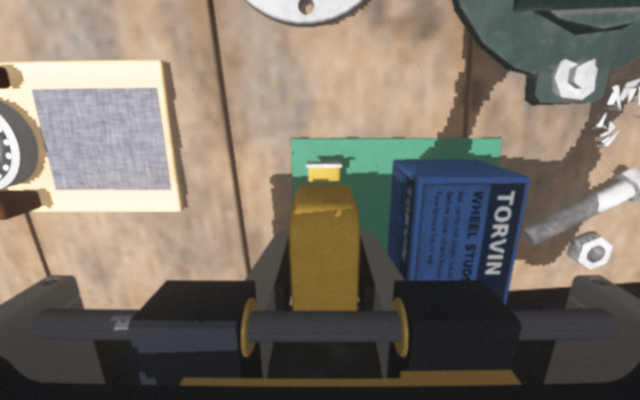

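The tape's hook at (323,172) lies over the mat's left part (edge x≈291), with the carton clear to its right. I'll set the tape down.

Call:
{"fn": "arm_command", "kwargs": {
  "deltas": [
    {"x": 0,"y": 0.008,"z": -0.02,"spin": 0},
    {"x": 0,"y": 0.008,"z": -0.04,"spin": 0},
    {"x": 0,"y": 0.008,"z": -0.06,"spin": 0},
    {"x": 0,"y": 0.008,"z": -0.075,"spin": 0},
    {"x": 0,"y": 0.008,"z": -0.08,"spin": 0}
  ]
}}

```text
time: 15.5
tool_pos: [0.6551, 0.0219, 0.0251]
ee_rot: [[-0.998, 0.059, -0.0], [0.059, 0.998, 0.0], [0.0, 0.0, -1.0]]
force: [-2.0, -0.3, 1.4]
gripper_width: 0.0339
grasp_force: 29.9
```

Call:
{"fn": "arm_command", "kwargs": {
  "deltas": [
    {"x": 0,"y": 0,"z": 0,"spin": 0},
    {"x": 0,"y": 0,"z": 0,"spin": 0},
    {"x": 0,"y": 0,"z": 0,"spin": 0}
  ]
}}

```text
time: 15.8
tool_pos: [0.6553, 0.0218, 0.0252]
ee_rot: [[-0.998, 0.058, 0.0], [0.058, 0.998, -0.0], [-0.0, -0.0, -1.0]]
force: [-0.1, -0.8, -3.6]
gripper_width: 0.0339
grasp_force: 29.9
```

Call:
{"fn": "arm_command", "kwargs": {
  "deltas": [
    {"x": 0,"y": 0,"z": 0,"spin": 0},
    {"x": 0,"y": 0,"z": 0,"spin": 0},
    {"x": 0,"y": 0,"z": 0,"spin": 0},
    {"x": 0,"y": 0,"z": 0,"spin": 0}
  ],
  "claw": 0.5
}}

```text
time: 16.2
tool_pos: [0.6556, 0.0218, 0.0255]
ee_rot: [[-0.998, 0.058, 0.001], [0.058, 0.998, -0.0], [-0.001, -0.0, -1.0]]
force: [0.7, 0.3, 0.1]
gripper_width: 0.0461
grasp_force: 0.0
```

Call:
{"fn": "arm_command", "kwargs": {
  "deltas": [
    {"x": 0,"y": 0,"z": 0.06,"spin": 0},
    {"x": 0,"y": 0,"z": 0.18,"spin": 0},
    {"x": 0,"y": 0,"z": 0.32,"spin": 0},
    {"x": 0,"y": 0,"z": 0.48,"spin": 0},
    {"x": 0,"y": 0,"z": 0.48,"spin": 0}
  ]
}}

```text
time: 16.7
tool_pos: [0.6598, 0.0213, 0.1542]
ee_rot: [[-0.998, 0.058, 0.014], [0.058, 0.998, -0.002], [-0.014, -0.001, -1.0]]
force: [0.5, 0.6, 0.3]
gripper_width: 0.0459
grasp_force: 0.0
```

Call:
{"fn": "arm_command", "kwargs": {
  "deltas": [
    {"x": -0.05,"y": -0.15,"z": 0,"spin": 0},
    {"x": -0.11,"y": -0.34,"z": 0,"spin": 0},
    {"x": -0.17,"y": -0.53,"z": 0,"spin": 0},
    {"x": -0.23,"y": -0.72,"z": 0,"spin": 0},
    {"x": -0.294,"y": -0.915,"z": 0,"spin": 0}
  ],
  "claw": 0.95
}}

```text
time: 17.2
tool_pos: [0.5813, -0.2073, 0.1456]
ee_rot: [[-0.998, 0.058, 0.0], [0.058, 0.998, -0.0], [-0.0, -0.0, -1.0]]
force: [0.4, -0.9, -0.3]
gripper_width: 0.0838
grasp_force: 0.0
```

Call:
{"fn": "arm_command", "kwargs": {
  "deltas": [
    {"x": 0,"y": 0,"z": 0,"spin": 0},
    {"x": 0,"y": 0,"z": 0,"spin": 0}
  ]
}}

```text
time: 17.4
tool_pos: [0.5818, -0.2064, 0.1453]
ee_rot: [[-0.998, 0.061, 0.0], [0.061, 0.998, 0.0], [-0.0, 0.0, -1.0]]
force: [-0.4, 0.4, 0.3]
gripper_width: 0.0872
grasp_force: 0.0
```

Run:
```python
from h import *
a=cam('wrist');save(a,'w5.png');s=bot.state();print(s['tool_pos'],s['gripper_width'],np.degrees(np.arctan2(s['ee_rot'][1][1],s['ee_rot'][0][1])))
measure(a);b=cam('top');measure(b,-.02,.2,.55,.75)
```

```text
[ 0.58218116 -0.20521493  0.14524658] 0.0872482550763704 86.62336455301688
carton none
tape none
bearing 2186 z0.0213 c [ 581.5 -207.2] [60.9 61.6] 34.7 mean [ 581.  -207.1] axis(from y, + to x) -73.5
cheek+ 568 z0.0340 c [ 622.4 -210.3] [43.1 13.4] 86.4 mean [ 621.6 -209.9] axis(from y, + to x) 3.7
cheek- 679 z0.0340 c [ 539.1 -204.6] [42.6 14.1] 86.4 mean [ 538.9 -204.6] axis(from y, + to x) 3.7
board 73611 z0.2493 c [ 580.6 -220.3] [223.7 100.4] 86.5 mean [ 563.4 -210.7] axis(from y, + to x) 1.6
carton 1243 z0.0638 c [655.7  98.4] [62.  86.7] 86.3 mean [655.1  95.9] axis(from y, + to x) 89.4
tape 579 z0.0684 c [654.3  21.1] [34.  65.5] 86.5 mean [653.8  20.5] axis(from y, + to x) -85.7
bearing none
cheek+ none
cheek- none
board 1691 z0.0634 c [657.   98.5] [62.8 89.3] 86.6 mean [651.6  94.8] axis(from y, + to x) -87.4
```

View pics/w5.png

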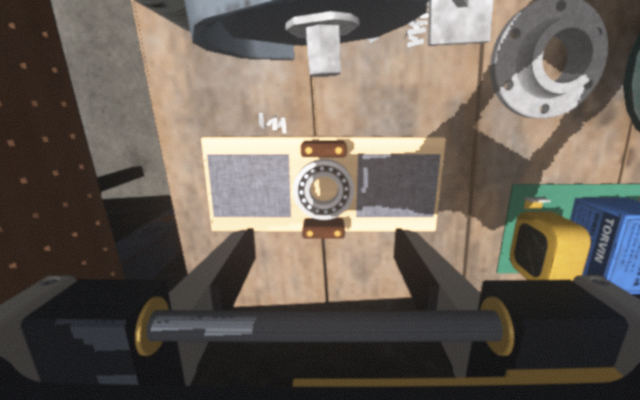

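The wrist view shows the bearing at (323,188) with both bays clear, and the tape and carton standing on the mat. I'll descend on the bearing.

Call:
{"fn": "arm_command", "kwargs": {
  "deltas": [
    {"x": 0,"y": 0,"z": -0.15,"spin": 0},
    {"x": 0,"y": 0,"z": -0.3,"spin": 0},
    {"x": 0,"y": 0,"z": -0.4,"spin": 0},
    {"x": 0,"y": 0,"z": -0.45,"spin": 0},
    {"x": 0,"y": 0,"z": -0.48,"spin": 0}
  ]
}}

```text
time: 18.0
tool_pos: [0.5822, -0.2041, 0.0242]
ee_rot: [[-0.998, 0.057, -0.001], [0.057, 0.998, 0.001], [0.001, 0.001, -1.0]]
force: [0.3, -0.2, -0.4]
gripper_width: 0.0871
grasp_force: 0.0
```

Call:
{"fn": "arm_command", "kwargs": {
  "deltas": [
    {"x": 0,"y": 0,"z": -0.02,"spin": 0},
    {"x": 0,"y": 0,"z": -0.04,"spin": 0},
    {"x": 0,"y": 0,"z": -0.055,"spin": 0},
    {"x": 0,"y": 0,"z": -0.055,"spin": 0},
    {"x": 0,"y": 0,"z": -0.055,"spin": 0}
  ]
}}

```text
time: 18.5
tool_pos: [0.5824, -0.2059, 0.0118]
ee_rot: [[-0.998, 0.059, 0.001], [0.059, 0.998, -0.0], [-0.001, -0.0, -1.0]]
force: [1.1, 0.3, -0.2]
gripper_width: 0.0874
grasp_force: 0.0
```

Call:
{"fn": "arm_command", "kwargs": {
  "deltas": [
    {"x": 0,"y": 0,"z": 0,"spin": 0},
    {"x": 0,"y": 0,"z": 0,"spin": 0},
    {"x": 0,"y": 0,"z": 0,"spin": 0}
  ]
}}

```text
time: 18.8
tool_pos: [0.5823, -0.2057, 0.0116]
ee_rot: [[-0.998, 0.059, 0.0], [0.059, 0.998, -0.0], [-0.0, -0.0, -1.0]]
force: [-0.8, 0.5, -0.2]
gripper_width: 0.0874
grasp_force: 0.0
```

Call:
{"fn": "arm_command", "kwargs": {
  "deltas": [
    {"x": 0,"y": 0,"z": 0,"spin": 0},
    {"x": 0,"y": 0,"z": 0,"spin": 0},
    {"x": 0,"y": 0,"z": 0,"spin": 0},
    {"x": 0,"y": 0,"z": 0,"spin": 0},
    {"x": 0,"y": 0,"z": 0,"spin": 0}
  ],
  "claw": 0,
  "newtons": 30
}}

```text
time: 19.3
tool_pos: [0.5821, -0.2057, 0.0114]
ee_rot: [[-0.998, 0.058, 0.0], [0.058, 0.998, -0.0], [-0.0, -0.0, -1.0]]
force: [0.1, -0.8, -0.4]
gripper_width: 0.0611
grasp_force: 30.0
```

Call:
{"fn": "arm_command", "kwargs": {
  "deltas": [
    {"x": 0,"y": 0,"z": 0,"spin": 0},
    {"x": 0,"y": 0,"z": 0,"spin": 0},
    {"x": 0,"y": 0,"z": 0,"spin": 0},
    {"x": 0,"y": 0,"z": 0,"spin": 0},
    {"x": 0,"y": 0,"z": 0,"spin": 0}
  ]
}}

```text
time: 19.8
tool_pos: [0.5822, -0.2057, 0.0114]
ee_rot: [[-0.998, 0.058, 0.0], [0.058, 0.998, -0.0], [-0.0, -0.0, -1.0]]
force: [1.1, -0.1, 0.3]
gripper_width: 0.0609
grasp_force: 30.0
```

Call:
{"fn": "arm_command", "kwargs": {
  "deltas": [
    {"x": 0,"y": 0,"z": 0.05,"spin": 0},
    {"x": 0,"y": 0,"z": 0.12,"spin": 0},
    {"x": 0,"y": 0,"z": 0.24,"spin": 0},
    {"x": 0,"y": 0,"z": 0.38,"spin": 0},
    {"x": 0,"y": 0,"z": 0.5,"spin": 0}
  ]
}}

```text
time: 20.3
tool_pos: [0.5822, -0.2055, 0.1387]
ee_rot: [[-0.998, 0.058, 0.001], [0.058, 0.998, -0.0], [-0.001, -0.0, -1.0]]
force: [0.6, -0.5, -2.3]
gripper_width: 0.061
grasp_force: 30.0
```

Run:
```python
from h import *
a=cam('wrist');save(a,'w6.png');s=bot.state();print(s['tool_pos'],s['gripper_width'],s['grasp_force'],np.degrees(np.arctan2(s['ee_rot'][1][1],s['ee_rot'][0][1])))
W=world(a);hsv=cv2.cvtColor(a['frame'],cv2.COLOR_RGB2HSV)
# flange
Z=W[...,2];d=np.hypot(W[...,0]-.468,W[...,1]-.018)
for lo,hi,n in((.024,.038,'boss'),(.007,.02,'disc')):
    P=W[(d<.065)&(Z>lo)&(Z<hi)];c,r=cv2.minEnclosingCircle(P[:,:2].astype(np.float32)*1000);print(n,c,r,np.median(P[:,2]),cv2.minAreaRect(P[:,:2].astype(np.float32)*1000))
```

```text
[ 0.58521813 -0.20712161  0.14478733] 0.06078215831806896 29.999915550319898 86.66502372792475
boss (468.37493896484375, 18.154808044433594) 33.083953857421875 0.028053579447978233 ((468.3719482421875, 18.466670989990234), (64.18578338623047, 65.22127532958984), 1.9477925300598145)
disc (468.2433166503906, 18.126930236816406) 55.640132904052734 0.009891870091339761 ((471.2225036621094, 17.785717010498047), (110.6222915649414, 103.49977111816406), 88.6310806274414)
```

View pics/w6.png

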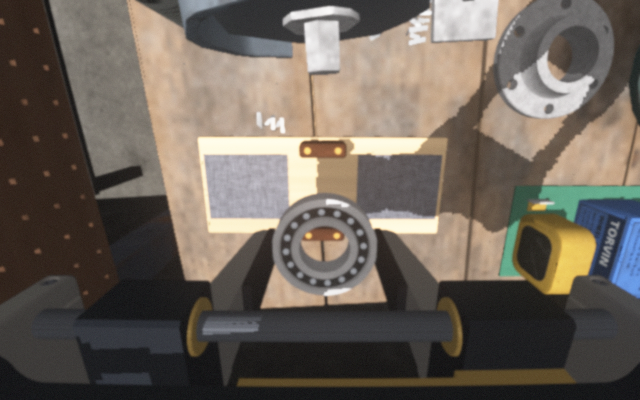

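The bearing at (325,243) is held level between the fingers. I'll carry it along +y, then rotate it to the flange.

Call:
{"fn": "arm_command", "kwargs": {
  "deltas": [
    {"x": 0,"y": 0.15,"z": 0,"spin": 0},
    {"x": 0,"y": 0.34,"z": 0,"spin": 0},
    {"x": 0,"y": 0.53,"z": 0,"spin": -0.01},
    {"x": 0,"y": 0.72,"z": 0,"spin": -0.03},
    {"x": 0,"y": 0.895,"z": 0,"spin": -0.05}
  ]
}}

```text
time: 20.85
tool_pos: [0.5815, 0.0204, 0.1364]
ee_rot: [[-0.93, 0.369, -0.0], [0.369, 0.93, 0.0], [0.0, 0.0, -1.0]]
force: [0.1, -0.5, -1.6]
gripper_width: 0.0611
grasp_force: 30.0
```

Call:
{"fn": "arm_command", "kwargs": {
  "deltas": [
    {"x": -0.05,"y": 0,"z": 0,"spin": -0.02},
    {"x": -0.1,"y": 0,"z": 0,"spin": -0.04},
    {"x": -0.15,"y": 0,"z": 0,"spin": -0.06},
    {"x": -0.2,"y": 0,"z": 0,"spin": -0.08},
    {"x": -0.25,"y": 0,"z": 0,"spin": -0.1}
  ]
}}

```text
time: 21.35
tool_pos: [0.5188, 0.0184, 0.1363]
ee_rot: [[-0.535, 0.845, -0.0], [0.845, 0.535, 0.0], [0.0, -0.0, -1.0]]
force: [-0.9, -0.4, -1.1]
gripper_width: 0.0613
grasp_force: 30.0
```

Call:
{"fn": "arm_command", "kwargs": {
  "deltas": [
    {"x": -0.05,"y": 0,"z": 0,"spin": -0.02},
    {"x": -0.1,"y": 0,"z": 0,"spin": -0.04},
    {"x": -0.15,"y": 0,"z": 0,"spin": -0.06},
    {"x": -0.18,"y": 0,"z": 0,"spin": -0.08},
    {"x": -0.206,"y": 0,"z": 0,"spin": -0.1}
  ]
}}

```text
time: 21.85
tool_pos: [0.4673, 0.0183, 0.1363]
ee_rot: [[0.064, 0.998, -0.0], [0.998, -0.064, 0.0], [0.0, -0.0, -1.0]]
force: [-0.2, -0.2, -1.6]
gripper_width: 0.0607
grasp_force: 30.0
```

Call:
{"fn": "arm_command", "kwargs": {
  "deltas": [
    {"x": 0,"y": 0,"z": -0.1,"spin": 0},
    {"x": 0,"y": 0,"z": -0.18,"spin": 0},
    {"x": 0,"y": 0,"z": -0.25,"spin": 0},
    {"x": 0,"y": 0,"z": -0.27,"spin": 0},
    {"x": 0,"y": 0,"z": -0.27,"spin": 0}
  ]
}}

```text
time: 22.35
tool_pos: [0.4674, 0.0183, 0.0684]
ee_rot: [[0.058, 0.998, -0.002], [0.998, -0.058, 0.0], [0.0, -0.002, -1.0]]
force: [0.4, 0.6, -1.3]
gripper_width: 0.0608
grasp_force: 30.0
```

Call:
{"fn": "arm_command", "kwargs": {
  "deltas": [
    {"x": 0,"y": 0,"z": 0,"spin": 0},
    {"x": 0,"y": 0,"z": 0,"spin": 0},
    {"x": 0,"y": 0,"z": 0,"spin": 0}
  ]
}}

```text
time: 22.65
tool_pos: [0.4688, 0.018, 0.0697]
ee_rot: [[0.058, 0.998, 0.002], [0.998, -0.058, -0.0], [-0.0, 0.002, -1.0]]
force: [-0.1, 0.2, -0.8]
gripper_width: 0.0609
grasp_force: 30.0
```

Run:
```python
from h import *
a=cam('wrist');save(a,'w7.png');s=bot.state();p=np.array(s['tool_pos']);print(p,s['gripper_width'],s['force'],np.degrees(np.arctan2(s['ee_rot'][1][1],s['ee_rot'][0][1])))
W=world(a);Z=W[...,2];d=np.hypot(W[...,0]-p[0],W[...,1]-p[1])
hsv=cv2.cvtColor(a['frame'],cv2.COLOR_RGB2HSV)
k=p[2]-.0034+.016
P=W[(d<.036)&(abs(Z-k)<.004)];print('expected top z',k,len(P),np.median(P[:,2]),cv2.minEnclosingCircle(P[:,:2].astype(np.float32)*1000),cv2.minAreaRect(P[:,:2].astype(np.float32)*1000))
A=np.c_[P[:,:2],np.ones(len(P))];c=np.linalg.lstsq(A,P[:,2],rcond=None)[0];print('tilt deg',np.degrees(c[:2]))
```

```text
[0.46870762 0.0179997  0.06957731] 0.061078560598017494 [ 0.00956585  0.54508257 -1.32698897] -3.347472734385084
expected top z 0.08217731287311522 5584 0.07985646846322794 ((468.9465026855469, 22.57962417602539), 35.084129333496094) ((469.80401611328125, 18.46554183959961), (62.285579681396484, 62.36021423339844), 41.12890625)
tilt deg [0.01228358 0.159581  ]
```

View pics/w7.png

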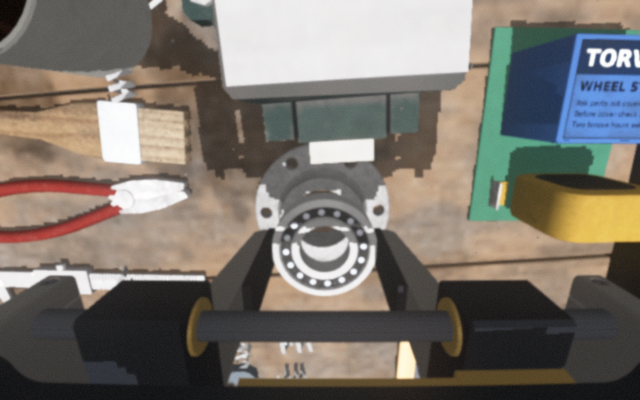

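The bearing at (325,247) is held level over the flange's boss. I'll lower it gently.

Call:
{"fn": "arm_command", "kwargs": {
  "deltas": [
    {"x": -0.002,"y": 0,"z": -0.04,"spin": 0},
    {"x": -0.002,"y": 0,"z": -0.08,"spin": 0},
    {"x": -0.002,"y": 0,"z": -0.11,"spin": 0},
    {"x": -0.002,"y": 0,"z": -0.125,"spin": 0},
    {"x": -0.002,"y": 0,"z": -0.135,"spin": 0}
  ]
}}

```text
time: 23.2
tool_pos: [0.4671, 0.0182, 0.0343]
ee_rot: [[0.058, 0.998, -0.001], [0.998, -0.058, 0.0], [0.0, -0.001, -1.0]]
force: [0.6, -0.0, -1.5]
gripper_width: 0.0605
grasp_force: 30.0
```

Call:
{"fn": "arm_command", "kwargs": {
  "deltas": [
    {"x": 0,"y": 0,"z": -0.004,"spin": 0},
    {"x": 0,"y": 0,"z": -0.008,"spin": 0},
    {"x": 0,"y": 0,"z": -0.008,"spin": 0},
    {"x": 0,"y": 0,"z": -0.008,"spin": 0}
  ]
}}

```text
time: 23.6
tool_pos: [0.4679, 0.0181, 0.0334]
ee_rot: [[0.058, 0.998, 0.001], [0.998, -0.058, -0.0], [-0.0, 0.001, -1.0]]
force: [0.1, 0.1, -1.0]
gripper_width: 0.0609
grasp_force: 30.0
```

Call:
{"fn": "arm_command", "kwargs": {
  "deltas": [
    {"x": 0,"y": 0,"z": -0.002,"spin": 0},
    {"x": 0,"y": 0,"z": -0.002,"spin": 0},
    {"x": 0,"y": 0,"z": -0.002,"spin": 0}
  ]
}}

```text
time: 23.9
tool_pos: [0.468, 0.018, 0.0333]
ee_rot: [[0.058, 0.998, 0.0], [0.998, -0.058, -0.0], [-0.0, 0.001, -1.0]]
force: [-1.8, -1.1, 5.0]
gripper_width: 0.061
grasp_force: 30.0
```

Call:
{"fn": "arm_command", "kwargs": {
  "deltas": [
    {"x": 0,"y": 0,"z": 0,"spin": 0},
    {"x": 0,"y": 0,"z": 0,"spin": 0},
    {"x": 0,"y": 0,"z": 0,"spin": 0},
    {"x": 0,"y": 0,"z": 0,"spin": 0},
    {"x": 0,"y": 0,"z": 0,"spin": 0}
  ],
  "claw": 0.88
}}

```text
time: 24.4
tool_pos: [0.4676, 0.0181, 0.0325]
ee_rot: [[0.059, 0.998, -0.0], [0.998, -0.059, 0.0], [0.0, -0.0, -1.0]]
force: [0.9, -0.2, -1.1]
gripper_width: 0.0806
grasp_force: 0.0
```

Call:
{"fn": "arm_command", "kwargs": {
  "deltas": [
    {"x": 0,"y": 0,"z": 0.05,"spin": 0},
    {"x": 0,"y": 0,"z": 0.15,"spin": 0},
    {"x": 0,"y": 0,"z": 0.27,"spin": 0},
    {"x": 0,"y": 0,"z": 0.4,"spin": 0},
    {"x": 0,"y": 0,"z": 0.5,"spin": 0}
  ]
}}

```text
time: 24.9
tool_pos: [0.4683, 0.018, 0.1606]
ee_rot: [[0.058, 0.998, 0.003], [0.998, -0.058, -0.001], [-0.0, 0.003, -1.0]]
force: [0.9, 0.5, 0.0]
gripper_width: 0.0809
grasp_force: 0.0
```

Run:
```python
from h import *
a=cam('wrist');save(a,'w8.png');s=bot.state();p=np.array(s['tool_pos']);print(p,s['gripper_width'],s['force'])
W=world(a);Z=W[...,2];d=np.hypot(W[...,0]-.468,W[...,1]-.018)
P=W[(d<.045)&(Z>.039)&(Z<.055)];print(len(P),np.median(P[:,2]),cv2.minEnclosingCircle(P[:,:2].astype(np.float32)*1000),cv2.minAreaRect(P[:,:2].astype(np.float32)*1000))
A=np.c_[P[:,:2],np.ones(len(P))];c=np.linalg.lstsq(A,P[:,2],rcond=None)[0];print('tilt deg',np.degrees(c[:2]))
P=W[(d<.062)&(Z>.007)&(Z<.02)];print(cv2.minEnclosingCircle(P[:,:2].astype(np.float32)*1000))
```

```text
[0.4708918  0.01752775 0.16468525] 0.08068212291300868 [ 2.12141074 -0.45017253  2.10819107]
2308 0.04323873255493557 ((469.0269775390625, 18.396984100341797), 31.3878231048584) ((468.95220947265625, 18.89065933227539), (61.65850830078125, 61.45347213745117), 29.3723201751709)
tilt deg [0.06589523 0.06737209]
((468.3088073730469, 18.199989318847656), 55.11270523071289)
```

View pics/w8.png

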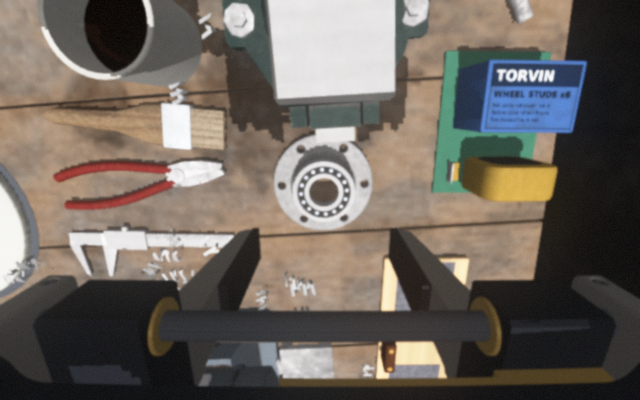

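The bearing lies flat and centred on the boss at (323,190), less than 1 mm off. Next I'll fetch the tape.

Call:
{"fn": "arm_command", "kwargs": {
  "deltas": [
    {"x": 0.14,"y": 0.015,"z": 0,"spin": 0},
    {"x": 0.3,"y": 0.015,"z": 0,"spin": 0.02},
    {"x": 0.47,"y": 0.015,"z": 0,"spin": 0.04},
    {"x": 0.62,"y": 0.015,"z": 0,"spin": 0.06},
    {"x": 0.75,"y": 0.015,"z": 0,"spin": 0.08}
  ],
  "claw": 0.5
}}

```text
time: 25.45
tool_pos: [0.6568, 0.0219, 0.1576]
ee_rot: [[-0.434, 0.901, 0.0], [0.901, 0.434, -0.0], [-0.0, 0.0, -1.0]]
force: [-0.3, -0.1, -0.1]
gripper_width: 0.0465
grasp_force: 0.0
```

Call:
{"fn": "arm_command", "kwargs": {
  "deltas": [
    {"x": 0,"y": 0,"z": 0,"spin": 0.02},
    {"x": 0,"y": 0,"z": 0,"spin": 0.04},
    {"x": 0,"y": 0,"z": 0,"spin": 0.06},
    {"x": 0,"y": 0,"z": 0,"spin": 0.08},
    {"x": 0,"y": 0,"z": 0,"spin": 0.1}
  ]
}}

```text
time: 25.95
tool_pos: [0.6551, 0.0219, 0.1577]
ee_rot: [[-0.881, 0.473, -0.0], [0.473, 0.881, 0.0], [0.0, -0.0, -1.0]]
force: [-0.3, 0.1, -0.3]
gripper_width: 0.0461
grasp_force: 0.0
```

Call:
{"fn": "arm_command", "kwargs": {
  "deltas": [
    {"x": 0,"y": 0,"z": 0,"spin": 0.02},
    {"x": 0,"y": 0,"z": 0,"spin": 0.04},
    {"x": 0,"y": 0,"z": 0,"spin": 0.06},
    {"x": 0,"y": 0,"z": 0,"spin": 0.07},
    {"x": 0,"y": 0,"z": 0,"spin": 0.07}
  ]
}}

```text
time: 26.45
tool_pos: [0.655, 0.0219, 0.1578]
ee_rot: [[-0.998, 0.058, -0.0], [0.058, 0.998, 0.0], [0.0, 0.0, -1.0]]
force: [0.2, 0.4, 0.5]
gripper_width: 0.046
grasp_force: 0.0
```

Run:
```python
from h import *
s=bot.state();print(s['tool_pos'],s['gripper_width'],np.degrees(np.arctan2(s['ee_rot'][1][1],s['ee_rot'][0][1])))
measure(cam('wrist'),-.02,.2,.55,.75)
```

```text
[0.65504141 0.02191134 0.15777216] 0.045975855688074156 86.65462478947353
carton 4880 z0.0617 c [655.7  98.3] [60.1 85.5] 86.8 mean [653.6  94.9] axis(from y, + to x) 86.5
tape 2240 z0.0666 c [655.1  21.9] [32.3 64.4] 86.0 mean [653.   21.6] axis(from y, + to x) -86.5
bearing none
cheek+ none
cheek- none
board 58526 z0.2616 c [653.2  53.4] [150.   85.6] 86.9 mean [637.6  47.2] axis(from y, + to x) 5.8
```

Call:
{"fn": "arm_command", "kwargs": {
  "deltas": [
    {"x": 0,"y": 0,"z": -0.15,"spin": 0},
    {"x": 0,"y": 0,"z": -0.3,"spin": 0},
    {"x": 0,"y": 0,"z": -0.42,"spin": 0},
    {"x": 0,"y": 0,"z": -0.5,"spin": 0},
    {"x": 0,"y": 0,"z": -0.53,"spin": 0}
  ]
}}

```text
time: 27.0
tool_pos: [0.6531, 0.0221, 0.0222]
ee_rot: [[-0.998, 0.06, -0.005], [0.06, 0.998, 0.001], [0.005, 0.0, -1.0]]
force: [-1.4, 0.4, -0.9]
gripper_width: 0.0458
grasp_force: 0.0
```

Call:
{"fn": "arm_command", "kwargs": {
  "deltas": [
    {"x": 0,"y": 0,"z": 0,"spin": 0},
    {"x": 0,"y": 0,"z": 0,"spin": 0},
    {"x": 0,"y": 0,"z": 0,"spin": 0},
    {"x": 0,"y": 0,"z": 0,"spin": 0},
    {"x": 0,"y": 0,"z": 0,"spin": 0}
  ]
}}

```text
time: 27.5
tool_pos: [0.6557, 0.0218, 0.026]
ee_rot: [[-0.998, 0.059, 0.001], [0.059, 0.998, -0.0], [-0.001, -0.0, -1.0]]
force: [0.3, -0.4, -0.0]
gripper_width: 0.046
grasp_force: 0.0
```

Call:
{"fn": "arm_command", "kwargs": {
  "deltas": [
    {"x": 0,"y": 0,"z": 0,"spin": 0},
    {"x": 0,"y": 0,"z": 0,"spin": 0},
    {"x": 0,"y": 0,"z": 0,"spin": 0},
    {"x": 0,"y": 0,"z": 0,"spin": 0},
    {"x": 0,"y": 0,"z": 0,"spin": 0}
  ],
  "claw": 0
}}

```text
time: 28.0
tool_pos: [0.6552, 0.0219, 0.0253]
ee_rot: [[-0.998, 0.059, 0.0], [0.059, 0.998, 0.0], [-0.0, 0.0, -1.0]]
force: [-1.3, -0.1, 2.2]
gripper_width: 0.034
grasp_force: 30.0
```

Call:
{"fn": "arm_command", "kwargs": {
  "deltas": [
    {"x": 0,"y": 0,"z": 0,"spin": 0},
    {"x": 0,"y": 0,"z": 0,"spin": 0},
    {"x": 0,"y": 0,"z": 0,"spin": 0}
  ]
}}

```text
time: 28.3
tool_pos: [0.6552, 0.0218, 0.0253]
ee_rot: [[-0.998, 0.058, 0.0], [0.058, 0.998, -0.0], [-0.0, -0.0, -1.0]]
force: [-0.7, 0.1, 3.2]
gripper_width: 0.0341
grasp_force: 30.0
```

Call:
{"fn": "arm_command", "kwargs": {
  "deltas": [
    {"x": 0,"y": 0,"z": 0.06,"spin": 0},
    {"x": 0,"y": 0,"z": 0.16,"spin": 0},
    {"x": 0,"y": 0,"z": 0.3,"spin": 0},
    {"x": 0,"y": 0,"z": 0.43,"spin": 0},
    {"x": 0,"y": 0,"z": 0.52,"spin": 0}
  ]
}}

```text
time: 28.8
tool_pos: [0.6556, 0.0219, 0.1579]
ee_rot: [[-0.998, 0.058, 0.002], [0.058, 0.998, -0.0], [-0.002, -0.0, -1.0]]
force: [0.1, 0.1, -3.3]
gripper_width: 0.0339
grasp_force: 30.0
```

Call:
{"fn": "arm_command", "kwargs": {
  "deltas": [
    {"x": -0.02,"y": -0.06,"z": 0,"spin": -0.02},
    {"x": -0.04,"y": -0.12,"z": 0,"spin": -0.04},
    {"x": -0.06,"y": -0.2,"z": 0,"spin": -0.06},
    {"x": -0.08,"y": -0.28,"z": 0,"spin": -0.08},
    {"x": -0.1,"y": -0.36,"z": 0,"spin": -0.1}
  ]
}}

```text
time: 29.3
tool_pos: [0.6293, -0.0686, 0.1549]
ee_rot: [[-0.77, 0.638, -0.001], [0.638, 0.77, 0.0], [0.001, -0.0, -1.0]]
force: [0.2, -0.1, -3.1]
gripper_width: 0.034
grasp_force: 30.0
```

Call:
{"fn": "arm_command", "kwargs": {
  "deltas": [
    {"x": -0.02,"y": -0.06,"z": 0,"spin": -0.02},
    {"x": -0.04,"y": -0.12,"z": 0,"spin": -0.04},
    {"x": -0.06,"y": -0.18,"z": 0,"spin": -0.06},
    {"x": -0.08,"y": -0.23,"z": 0,"spin": -0.08},
    {"x": -0.1,"y": -0.262,"z": 0,"spin": -0.1}
  ]
}}

```text
time: 29.8
tool_pos: [0.6043, -0.1344, 0.1549]
ee_rot: [[-0.247, 0.969, -0.001], [0.969, 0.247, 0.0], [0.001, -0.001, -1.0]]
force: [-0.9, 0.2, -3.7]
gripper_width: 0.0335
grasp_force: 30.0
```

Call:
{"fn": "arm_command", "kwargs": {
  "deltas": [
    {"x": -0.03,"y": 0,"z": 0,"spin": -0.02},
    {"x": -0.06,"y": 0,"z": 0,"spin": -0.04},
    {"x": -0.085,"y": 0,"z": 0,"spin": -0.05},
    {"x": -0.085,"y": 0,"z": 0,"spin": -0.05},
    {"x": -0.085,"y": 0,"z": 0,"spin": -0.05}
  ]
}}

```text
time: 30.3
tool_pos: [0.5837, -0.1335, 0.1551]
ee_rot: [[0.057, 0.998, -0.0], [0.998, -0.057, 0.0], [0.0, -0.0, -1.0]]
force: [-0.8, -0.9, -2.7]
gripper_width: 0.0337
grasp_force: 30.0
```

Call:
{"fn": "arm_command", "kwargs": {
  "deltas": [
    {"x": 0,"y": 0,"z": -0.12,"spin": 0},
    {"x": 0,"y": 0,"z": -0.24,"spin": 0},
    {"x": 0,"y": 0,"z": -0.34,"spin": 0},
    {"x": 0,"y": 0,"z": -0.4,"spin": 0},
    {"x": 0,"y": 0,"z": -0.44,"spin": 0}
  ]
}}

```text
time: 30.8
tool_pos: [0.5835, -0.1333, 0.0438]
ee_rot: [[0.058, 0.998, -0.001], [0.998, -0.058, 0.001], [0.001, -0.001, -1.0]]
force: [-0.9, 0.2, -2.9]
gripper_width: 0.0341
grasp_force: 30.0
```

Call:
{"fn": "arm_command", "kwargs": {
  "deltas": [
    {"x": 0,"y": 0,"z": 0,"spin": 0},
    {"x": 0,"y": 0,"z": 0,"spin": 0},
    {"x": 0,"y": 0,"z": 0,"spin": 0}
  ]
}}

```text
time: 31.1
tool_pos: [0.5851, -0.1342, 0.0467]
ee_rot: [[0.058, 0.998, 0.003], [0.998, -0.058, -0.001], [-0.001, 0.003, -1.0]]
force: [-0.6, -0.1, -2.4]
gripper_width: 0.034
grasp_force: 30.0
```

Call:
{"fn": "arm_command", "kwargs": {
  "deltas": [
    {"x": 0,"y": 0,"z": -0.02,"spin": 0},
    {"x": 0,"y": 0,"z": -0.04,"spin": 0},
    {"x": 0,"y": 0,"z": -0.05,"spin": 0},
    {"x": 0,"y": 0,"z": -0.056,"spin": 0},
    {"x": 0,"y": 0,"z": -0.058,"spin": 0}
  ]
}}

```text
time: 31.6
tool_pos: [0.5837, -0.1336, 0.0304]
ee_rot: [[0.058, 0.998, -0.0], [0.998, -0.058, 0.0], [0.0, -0.0, -1.0]]
force: [-0.6, -0.2, -3.6]
gripper_width: 0.0337
grasp_force: 30.0
```

Call:
{"fn": "arm_command", "kwargs": {
  "deltas": [
    {"x": 0,"y": 0,"z": 0,"spin": 0},
    {"x": 0,"y": 0,"z": 0,"spin": 0},
    {"x": 0,"y": 0,"z": 0,"spin": 0},
    {"x": 0,"y": 0,"z": -0.002,"spin": 0},
    {"x": 0,"y": 0,"z": -0.002,"spin": 0}
  ]
}}

```text
time: 32.1
tool_pos: [0.584, -0.1337, 0.0303]
ee_rot: [[0.058, 0.998, 0.0], [0.998, -0.058, -0.0], [-0.0, 0.0, -1.0]]
force: [-1.1, 1.1, -1.9]
gripper_width: 0.0341
grasp_force: 30.0
```

Call:
{"fn": "arm_command", "kwargs": {
  "deltas": [
    {"x": 0,"y": 0,"z": 0,"spin": 0},
    {"x": 0,"y": 0,"z": 0,"spin": 0},
    {"x": 0,"y": 0,"z": 0,"spin": 0},
    {"x": 0,"y": 0,"z": 0,"spin": 0},
    {"x": 0,"y": 0,"z": 0,"spin": 0}
  ],
  "claw": 0.65
}}

```text
time: 32.6
tool_pos: [0.584, -0.1337, 0.0302]
ee_rot: [[0.058, 0.998, 0.0], [0.998, -0.058, -0.0], [-0.0, 0.0, -1.0]]
force: [-0.2, -0.5, 0.0]
gripper_width: 0.0597
grasp_force: 0.0
```

Call:
{"fn": "arm_command", "kwargs": {
  "deltas": [
    {"x": 0,"y": 0,"z": 0.06,"spin": 0},
    {"x": 0,"y": 0,"z": 0.16,"spin": 0},
    {"x": 0,"y": 0,"z": 0.3,"spin": 0},
    {"x": 0,"y": 0,"z": 0.43,"spin": 0},
    {"x": 0,"y": 0,"z": 0.5,"spin": 0}
  ]
}}

```text
time: 33.1
tool_pos: [0.5856, -0.1344, 0.16]
ee_rot: [[0.058, 0.998, 0.006], [0.998, -0.058, -0.002], [-0.002, 0.006, -1.0]]
force: [0.0, 1.0, 0.4]
gripper_width: 0.0596
grasp_force: 0.0
```

Run:
```python
from h import *
s=bot.state();print(s['tool_pos'],s['gripper_width'],np.degrees(np.arctan2(s['ee_rot'][1][1],s['ee_rot'][0][1])))
measure(cam('wrist'))
```

```text
[ 0.5855944  -0.13435168  0.15997101] 0.0595872975957183 -3.3447319133835207
carton none
tape 2415 z0.0714 c [ 584.8 -132. ] [65.2 32.5] 86.0 mean [ 584.9 -129.4] axis(from y, + to x) 3.1
bearing none
cheek+ 463 z0.0341 c [ 623.1 -209.9] [43.9 14.1] 86.3 mean [ 622.8 -208.6] axis(from y, + to x) 3.5
cheek- 476 z0.0340 c [ 539.2 -204.9] [44.  14.2] 86.5 mean [ 539.7 -203.5] axis(from y, + to x) 3.4
board 57306 z0.2660 c [ 579.8 -200.9] [199.6 150.3] 86.7 mean [ 585.  -117.1] axis(from y, + to x) 89.1
```

Call:
{"fn": "arm_command", "kwargs": {
  "deltas": [
    {"x": 0.05,"y": 0.06,"z": 0,"spin": 0.01},
    {"x": 0.09,"y": 0.14,"z": 0,"spin": 0.02},
    {"x": 0.12,"y": 0.24,"z": 0,"spin": 0.04},
    {"x": 0.14,"y": 0.34,"z": 0,"spin": 0.06},
    {"x": 0.16,"y": 0.45,"z": 0,"spin": 0.08}
  ],
  "claw": 0.82
}}

```text
time: 33.65
tool_pos: [0.6239, -0.0203, 0.1551]
ee_rot: [[-0.434, 0.901, -0.0], [0.901, 0.434, 0.0], [0.0, -0.0, -1.0]]
force: [0.5, -0.5, -0.6]
gripper_width: 0.0755
grasp_force: 0.0
```

Call:
{"fn": "arm_command", "kwargs": {
  "deltas": [
    {"x": 0.02,"y": 0.12,"z": 0,"spin": 0.02},
    {"x": 0.04,"y": 0.24,"z": 0,"spin": 0.04},
    {"x": 0.06,"y": 0.35,"z": 0,"spin": 0.06},
    {"x": 0.08,"y": 0.43,"z": 0,"spin": 0.08},
    {"x": 0.104,"y": 0.481,"z": 0,"spin": 0.1}
  ]
}}

```text
time: 34.15
tool_pos: [0.6496, 0.101, 0.155]
ee_rot: [[-0.882, 0.472, -0.001], [0.472, 0.882, 0.0], [0.001, -0.0, -1.0]]
force: [0.3, 0.2, 0.4]
gripper_width: 0.0754
grasp_force: 0.0
```

Call:
{"fn": "arm_command", "kwargs": {
  "deltas": [
    {"x": 0,"y": 0,"z": 0,"spin": 0.02},
    {"x": 0,"y": 0,"z": 0,"spin": 0.04},
    {"x": 0,"y": 0,"z": 0,"spin": 0.06},
    {"x": 0,"y": 0,"z": 0,"spin": 0.07},
    {"x": 0,"y": 0,"z": 0,"spin": 0.07}
  ]
}}

```text
time: 34.65
tool_pos: [0.6497, 0.0991, 0.1551]
ee_rot: [[-0.998, 0.058, -0.0], [0.058, 0.998, -0.0], [0.0, -0.0, -1.0]]
force: [0.2, 0.2, -0.1]
gripper_width: 0.0755
grasp_force: 0.0
```

Run:
```python
from h import *
s=bot.state();print(s['tool_pos'],s['gripper_width'],np.degrees(np.arctan2(s['ee_rot'][1][1],s['ee_rot'][0][1])))
measure(cam('wrist'),-.02,.2,.55,.75)
```

```text
[0.64970718 0.09914277 0.15510218] 0.07553460428793157 86.65610533444763
carton 4864 z0.0617 c [655.2  98.5] [60.  84.7] 86.8 mean [653.7  96.1] axis(from y, + to x) 87.6
tape none
bearing none
cheek+ none
cheek- none
board 66767 z0.2601 c [640.7  99. ] [173.3  46.2] 86.5 mean [629.  99.] axis(from y, + to x) 3.3
```

Aligned, so I'll descend to z ≈ 0.0204 and grip.

Call:
{"fn": "arm_command", "kwargs": {
  "deltas": [
    {"x": 0,"y": 0,"z": -0.15,"spin": 0},
    {"x": 0,"y": 0,"z": -0.3,"spin": 0},
    {"x": 0,"y": 0,"z": -0.42,"spin": 0},
    {"x": 0,"y": 0,"z": -0.5,"spin": 0},
    {"x": 0,"y": 0,"z": -0.538,"spin": 0}
  ]
}}

```text
time: 35.2
tool_pos: [0.648, 0.0991, 0.0179]
ee_rot: [[-0.998, 0.06, -0.004], [0.06, 0.998, 0.0], [0.004, -0.0, -1.0]]
force: [-0.3, -0.2, 0.2]
gripper_width: 0.0753
grasp_force: 0.0
```

Call:
{"fn": "arm_command", "kwargs": {
  "deltas": [
    {"x": 0,"y": 0,"z": 0,"spin": 0},
    {"x": 0,"y": 0,"z": 0,"spin": 0},
    {"x": 0,"y": 0,"z": 0,"spin": 0},
    {"x": 0,"y": 0,"z": 0,"spin": 0},
    {"x": 0,"y": 0,"z": 0,"spin": 0}
  ]
}}

```text
time: 35.7
tool_pos: [0.6505, 0.0991, 0.0216]
ee_rot: [[-0.998, 0.058, 0.002], [0.058, 0.998, -0.0], [-0.002, 0.0, -1.0]]
force: [-0.3, 0.0, -0.7]
gripper_width: 0.0754
grasp_force: 0.0
```

Call:
{"fn": "arm_command", "kwargs": {
  "deltas": [
    {"x": 0,"y": 0,"z": 0,"spin": 0},
    {"x": 0,"y": 0,"z": 0,"spin": 0},
    {"x": 0,"y": 0,"z": 0,"spin": 0},
    {"x": 0,"y": 0,"z": 0,"spin": 0},
    {"x": 0,"y": 0,"z": 0,"spin": 0}
  ],
  "claw": 0
}}

```text
time: 36.2
tool_pos: [0.6499, 0.0991, 0.0207]
ee_rot: [[-0.998, 0.058, 0.0], [0.058, 0.998, 0.0], [-0.0, 0.0, -1.0]]
force: [0.5, 0.1, 2.1]
gripper_width: 0.0596
grasp_force: 30.0
```

Call:
{"fn": "arm_command", "kwargs": {
  "deltas": [
    {"x": 0,"y": 0,"z": 0,"spin": 0},
    {"x": 0,"y": 0,"z": 0,"spin": 0},
    {"x": 0,"y": 0,"z": 0,"spin": 0},
    {"x": 0,"y": 0,"z": 0,"spin": 0},
    {"x": 0,"y": 0,"z": 0,"spin": 0}
  ]
}}

```text
time: 36.7
tool_pos: [0.6499, 0.0991, 0.0207]
ee_rot: [[-0.998, 0.059, 0.0], [0.059, 0.998, 0.0], [-0.0, 0.0, -1.0]]
force: [-0.9, 0.3, 2.3]
gripper_width: 0.0596
grasp_force: 30.0
```

Call:
{"fn": "arm_command", "kwargs": {
  "deltas": [
    {"x": 0,"y": 0,"z": 0.06,"spin": 0},
    {"x": 0,"y": 0,"z": 0.16,"spin": 0},
    {"x": 0,"y": 0,"z": 0.3,"spin": 0},
    {"x": 0,"y": 0,"z": 0.44,"spin": 0},
    {"x": 0,"y": 0,"z": 0.54,"spin": 0}
  ]
}}

```text
time: 37.2
tool_pos: [0.6504, 0.0991, 0.1586]
ee_rot: [[-0.998, 0.058, 0.002], [0.058, 0.998, -0.0], [-0.002, -0.0, -1.0]]
force: [0.7, -0.0, -3.1]
gripper_width: 0.0599
grasp_force: 30.0
```

Call:
{"fn": "arm_command", "kwargs": {
  "deltas": [
    {"x": -0.01,"y": -0.12,"z": 0,"spin": -0.01},
    {"x": -0.02,"y": -0.27,"z": 0,"spin": -0.02},
    {"x": -0.03,"y": -0.43,"z": 0,"spin": -0.04},
    {"x": -0.045,"y": -0.59,"z": 0,"spin": -0.06},
    {"x": -0.06,"y": -0.75,"z": 0,"spin": -0.08}
  ]
}}

```text
time: 37.7
tool_pos: [0.6342, -0.0898, 0.1557]
ee_rot: [[-0.844, 0.536, -0.001], [0.536, 0.844, 0.0], [0.001, -0.0, -1.0]]
force: [0.1, 1.3, -3.3]
gripper_width: 0.06
grasp_force: 30.0
```

Call:
{"fn": "arm_command", "kwargs": {
  "deltas": [
    {"x": -0.02,"y": -0.16,"z": 0,"spin": -0.02},
    {"x": -0.04,"y": -0.32,"z": 0,"spin": -0.04},
    {"x": -0.06,"y": -0.5,"z": 0,"spin": -0.06},
    {"x": -0.08,"y": -0.66,"z": 0,"spin": -0.08},
    {"x": -0.1,"y": -0.775,"z": 0,"spin": -0.1}
  ]
}}

```text
time: 38.2
tool_pos: [0.6088, -0.2848, 0.1557]
ee_rot: [[-0.366, 0.931, -0.001], [0.931, 0.366, -0.0], [-0.0, -0.001, -1.0]]
force: [0.5, 0.4, -1.2]
gripper_width: 0.0596
grasp_force: 30.0
```

Call:
{"fn": "arm_command", "kwargs": {
  "deltas": [
    {"x": -0.04,"y": 0,"z": 0,"spin": -0.02},
    {"x": -0.08,"y": 0,"z": 0,"spin": -0.04},
    {"x": -0.12,"y": 0,"z": 0,"spin": -0.06},
    {"x": -0.152,"y": 0,"z": 0,"spin": -0.07},
    {"x": -0.152,"y": 0,"z": 0,"spin": -0.07}
  ]
}}

```text
time: 38.7
tool_pos: [0.5708, -0.282, 0.1556]
ee_rot: [[0.059, 0.998, -0.001], [0.998, -0.059, 0.001], [0.001, -0.001, -1.0]]
force: [-1.0, 0.0, -2.6]
gripper_width: 0.0599
grasp_force: 30.0
```

Call:
{"fn": "arm_command", "kwargs": {
  "deltas": [
    {"x": 0,"y": 0,"z": -0.12,"spin": 0},
    {"x": 0,"y": 0,"z": -0.24,"spin": 0},
    {"x": 0,"y": 0,"z": -0.34,"spin": 0},
    {"x": 0,"y": 0,"z": -0.41,"spin": 0},
    {"x": 0,"y": 0,"z": -0.46,"spin": 0}
  ]
}}

```text
time: 39.2
tool_pos: [0.5713, -0.2814, 0.0389]
ee_rot: [[0.057, 0.998, -0.002], [0.998, -0.057, 0.001], [0.001, -0.002, -1.0]]
force: [-0.3, 0.5, -3.1]
gripper_width: 0.0598
grasp_force: 30.0
```

Call:
{"fn": "arm_command", "kwargs": {
  "deltas": [
    {"x": 0,"y": 0,"z": 0,"spin": 0},
    {"x": 0,"y": 0,"z": 0,"spin": 0},
    {"x": 0,"y": 0,"z": 0,"spin": 0},
    {"x": 0,"y": 0,"z": 0,"spin": 0},
    {"x": 0,"y": 0,"z": 0,"spin": 0}
  ]
}}

```text
time: 39.7
tool_pos: [0.5724, -0.2825, 0.0415]
ee_rot: [[0.058, 0.998, 0.001], [0.998, -0.058, -0.001], [-0.001, 0.001, -1.0]]
force: [-0.3, 0.0, -2.0]
gripper_width: 0.0597
grasp_force: 30.0
```

Call:
{"fn": "arm_command", "kwargs": {
  "deltas": [
    {"x": 0,"y": 0,"z": 0,"spin": 0},
    {"x": 0,"y": 0,"z": 0,"spin": 0},
    {"x": 0,"y": 0,"z": 0,"spin": 0},
    {"x": 0,"y": 0,"z": 0,"spin": 0},
    {"x": 0,"y": 0,"z": 0,"spin": 0}
  ]
}}

```text
time: 40.2
tool_pos: [0.5719, -0.2821, 0.0406]
ee_rot: [[0.058, 0.998, -0.0], [0.998, -0.058, 0.0], [0.0, -0.0, -1.0]]
force: [0.5, -0.5, -2.9]
gripper_width: 0.0596
grasp_force: 30.0
```

Call:
{"fn": "arm_command", "kwargs": {
  "deltas": [
    {"x": 0,"y": 0,"z": -0.02,"spin": 0},
    {"x": 0,"y": 0,"z": -0.036,"spin": 0},
    {"x": 0,"y": 0,"z": -0.048,"spin": 0},
    {"x": 0,"y": 0,"z": -0.055,"spin": 0},
    {"x": 0,"y": 0,"z": -0.058,"spin": 0}
  ]
}}

```text
time: 40.7
tool_pos: [0.5717, -0.282, 0.0258]
ee_rot: [[0.058, 0.998, -0.001], [0.998, -0.058, 0.0], [0.0, -0.001, -1.0]]
force: [0.0, -0.2, -1.9]
gripper_width: 0.0601
grasp_force: 30.0
```

Call:
{"fn": "arm_command", "kwargs": {
  "deltas": [
    {"x": 0,"y": 0,"z": 0,"spin": 0},
    {"x": 0,"y": 0,"z": 0,"spin": 0},
    {"x": 0,"y": 0,"z": 0,"spin": 0},
    {"x": 0,"y": 0,"z": -0.002,"spin": 0},
    {"x": 0,"y": 0,"z": -0.002,"spin": 0}
  ]
}}

```text
time: 41.2
tool_pos: [0.572, -0.2822, 0.0258]
ee_rot: [[0.058, 0.998, 0.0], [0.998, -0.058, -0.0], [-0.0, 0.0, -1.0]]
force: [0.1, 0.6, -2.8]
gripper_width: 0.0601
grasp_force: 30.0
```

Call:
{"fn": "arm_command", "kwargs": {
  "deltas": [
    {"x": 0,"y": 0,"z": 0,"spin": 0},
    {"x": 0,"y": 0,"z": 0,"spin": 0},
    {"x": 0,"y": 0,"z": 0,"spin": 0},
    {"x": 0,"y": 0,"z": 0,"spin": 0},
    {"x": 0,"y": 0,"z": 0,"spin": 0}
  ],
  "claw": 0.9
}}

```text
time: 41.7
tool_pos: [0.572, -0.2822, 0.0258]
ee_rot: [[0.058, 0.998, 0.0], [0.998, -0.058, -0.0], [-0.0, 0.0, -1.0]]
force: [-0.1, -0.2, -0.5]
gripper_width: 0.0829
grasp_force: 0.0
```

Call:
{"fn": "arm_command", "kwargs": {
  "deltas": [
    {"x": 0,"y": 0,"z": 0.06,"spin": 0},
    {"x": 0,"y": 0,"z": 0.16,"spin": 0},
    {"x": 0,"y": 0,"z": 0.3,"spin": 0},
    {"x": 0,"y": 0,"z": 0.46,"spin": 0},
    {"x": 0,"y": 0,"z": 0.64,"spin": 0}
  ]
}}

```text
time: 42.2
tool_pos: [0.5714, -0.2817, 0.1875]
ee_rot: [[0.058, 0.998, -0.001], [0.998, -0.058, 0.0], [0.0, -0.001, -1.0]]
force: [0.8, -0.7, 0.0]
gripper_width: 0.0823
grasp_force: 0.0
```

Call:
{"fn": "arm_command", "kwargs": {
  "deltas": [
    {"x": 0.03,"y": 0.15,"z": 0.15,"spin": 0},
    {"x": 0.03,"y": 0.305,"z": 0.3,"spin": 0},
    {"x": 0.03,"y": 0.305,"z": 0.4,"spin": 0},
    {"x": 0.03,"y": 0.305,"z": 0.45,"spin": 0},
    {"x": 0.03,"y": 0.305,"z": 0.45,"spin": 0}
  ]
}}

```text
time: 42.7
tool_pos: [0.5802, -0.2067, 0.301]
ee_rot: [[0.058, 0.998, 0.004], [0.998, -0.058, -0.003], [-0.003, 0.004, -1.0]]
force: [0.3, -0.8, -0.4]
gripper_width: 0.0827
grasp_force: 0.0
```

Run:
```python
from h import *
s=bot.state();print(s['tool_pos'],s['force'])
a=cam('wrist');save(a,'w9.png');measure(a)
b=cam('top')
W=world(b);Z=W[...,2];d=np.hypot(W[...,0]-.468,W[...,1]-.018);P=W[(d<.045)&(Z>.04)&(Z<.055)];print(len(P),np.median(P[:,2]),cv2.minEnclosingCircle(P[:,:2].astype(np.float32)*1000))
```

```text
[ 0.58023488 -0.20670359  0.30097456] [ 0.31578079 -0.80347097 -0.35271393]
carton 1671 z0.0667 c [ 573.4 -285.6] [82.3 56.7] 85.6 mean [ 568.4 -285.2] axis(from y, + to x) 0.0
tape 1253 z0.0713 c [ 584.9 -133.4] [66.3 31.7] 86.6 mean [ 584.9 -132.3] axis(from y, + to x) 3.0
bearing none
cheek+ 277 z0.0340 c [ 623.1 -210.1] [43.3 13.8] 87.2 mean [ 622.9 -210.3] axis(from y, + to x) 3.5
cheek- 284 z0.0341 c [ 539.6 -204.9] [43.5 13.7] 85.5 mean [ 539.8 -204.6] axis(from y, + to x) 3.2
board 58493 z0.4062 c [ 584.4 -197. ] [ 46.2 151.2] 86.4 mean [ 581.7 -185.8] axis(from y, + to x) -86.7
355 0.045079576731670686 ((469.92449951171875, 19.899873733520508), 30.805166244506836)
```

View pics/w9.png

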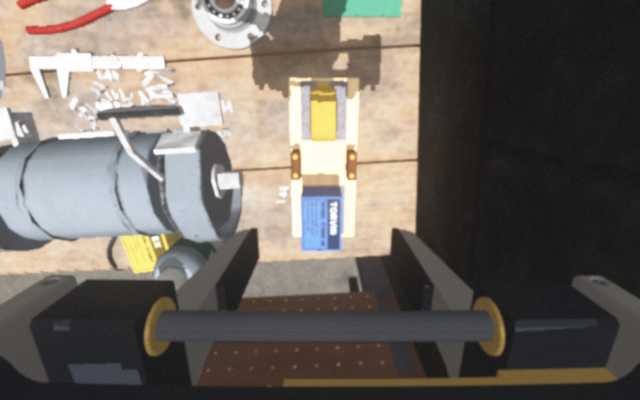

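The tape at (323,110) and carton at (321,220) stand back on their bays, within about 2 mm of where they started. The bearing is on the flange and the robot is clear, so I'll hand in.

```bash
python3 -c "
from plant import bot
print(bot.hand_in())"
```

```text
the job is handed in; nothing more can be done
None
```

I've handed the job in: the bearing lies flat on the flange boss, about 1–2 mm off centre at most. The carton and tape measure are back upright on the board, within about 2 mm of where they started. It took about 43 s of robot time, and the judge's result wasn't shown.

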